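# Re-grip a lying sauce bottle on a sloping rest and stand it in the caddy

## Robot

A 6-joint arm with a two-finger parallel gripper is mounted at the origin on the work surface; the furniture and walls round the work are solid. World frame = base frame: x ahead of the robot, y to its left, z up, the work surface at z = 0. Lengths are in m, angles in degrees, forces in N, time in s.
With the tool pointing down it reaches from about 0.3 to 0.75 m from the base axis. Payload 8.5 kg.
Tool frame: the origin (TCP) lies midway between the tips of the shut fingers; the grasp point (between the pads) lies 19 mm behind it; z points along the fingers, y is the direction in which the jaws open and shut (so a half turn about z gives the same grasp; the last joint's range is limited). The gripper opens to 85 mm and grips with 20 to 120 N. Pads are 22 mm wide; open, the fingers measure 114 mm over their backs; the gripper's body (76 mm by 85 mm) begins 54 mm behind the grasp point. The pads swing forward as they close: fully open they stand 13 mm farther back than shut.
Start: joints at [61.461, 21.807, 74.336, -0, 83.858, -12.336], TCP at [0.153, 0.528, 0.231] pointing down, gripper open.
Joint ranges: [-178.18, 178.18], [-50.72, 133.34], [12.68, 142.11], [-81.47, 261.47], [9.98, 163.14], [-165.26, 165.26]. Speed limits (degrees/s): [136.94, 136.94, 180, 180, 180, 180].

## Interface

Orientations are given as a 3x3 rotation matrix whose columns are the frame's x, y, z axes.
In Python, from rig import status, eyes, env gives the robot as it stands. The module is installed in compiled form; this text tells all that it offers.
- The arm moves only by the tool play_rows, never from a script. Its argument "targets" is text: rows parted by semicolons, each of 5 numbers parted by spaces: the shift along the tool's x, y, z in m, then the turn about the tool's z in rad, then the closure, from 0 (fully open) to 1 (shut). A call has 1 to 5 rows; each row is the pose to reach, as a shift and turn from the pose commanded when the call began, along the tool's axes at that moment; what a row does not reach only later rows make up. A row lasts 1/10 s, in which the tool goes at most 50 mm and 8.59 degrees, less where a joint would pass 70% of its speed; a pose out of reach is approached as far as the arm can. A call with a gripper value outside its range is refused whole. The fingers move at their own pace and stop on an object; "force" is the grip in N (left out, the last holds). Time passes only in rows, so rows that repeat a pose let the fingers close. It gives the time, the measured TCP pose, the force and the opening at its end, in the units of the state.
- status.observe(): the state, without advancing time (a new reading comes with each control period).
- eyes.get_image(name): name is "scene" or "side" or "wrist"; returns a dict with "pixels" (384x512x3 uint8, red, green, blue), "range_z" (384x512 float32, m along the optical axis (not along the pixel's ray), 0 where there is no reading), "mtx" (3x3 intrinsics, pixels), "k1" (the pictures are not rectified: a ray, as slopes to the right and down, at radius r is drawn at 1 + k1 r^2 times it, then the intrinsics apply), "world_to_cam" (4x4, takes a point from world to camera coordinates); the wrist camera has in their place "T_tool_cam" (4x4, takes a point from camera to tool coordinates, whose origin is the TCP and whose axes are the flange's). Camera axes: x right, y up, looking along -z (the intrinsics and any distortion apply to the point x, -y, -z); pixel columns grow to the right and rows downward; lengths in m; the calibration is good to about 2 mm. A picture is of the moment at which its call begins: read the wrist's pose just before it.
- env.close_job(): hands the job in, once; it reports no verdict.
The state is a dict: "time_s": time; "q": joint angles; "qvel": joint speeds; "joint_efforts": joint torques, N m; "position": TCP position; "tool_rot": TCP orientation; "ft_force": force on the tool from outside, world axes, zero at the start; "wrist_torque": the same for the moment, N m; "grip_width": finger opening in m.
Only numpy, scipy, OpenCV 4.12 (cv2) and the standard library are available. Lean on these libraries where they do the work, as an engineer would, in place of code of your own. Each camera call takes 0.05 s, during which the arm holds its last target.

## Task

The squeezy sauce bottle lying on the table belongs upright, cap up, in the empty middle place of the wooden caddy, between the two bottles standing there. Lean it on the sloping wooden rest first, base against the toe board and cap end up, and let go of it, so that you can take it afresh by its cap half and lower it into its place. Do not drop it, and leave the other two bottles and the jam jar standing where they are.

Things in the scene. Friction and masses are not known exactly. Their poses are not given: they have to be found in the camera images.
- bottle: squeezy sauce bottle, red print, dark brown cap (stays shut), 0.23 kg, 141 mm tall; oval, its broad (y) x thin (x) width by height: 52 x 38 mm at 16, 44 x 32 at 55 (waist), 48 x 36 at 80, 54 x 41 at 112, 50 x 37 at 128. Origin: middle of its underside; z axis to the cap. Starts lying on a broad side, y axis level, long axis 20 mm above the table, cap roughly to world +y
- bottle_base (a point): the bottle's origin: middle of its underside. The bottle's centre of mass lies about 70 mm from it
- bottle_top (a point): middle of the flat top of the bottle's cap, 141 mm from bottle_base along the bottle's z axis
- rest: brown wooden sloping rest, fixed; base plate 110 x 142 x 12 mm. A bearer 34 mm wide, 124 mm long, rises at 45 degrees to the rest's own +y (roughly world +y). At its foot a toe board square to the slope and two cheeks (66 mm apart inside, along the lowest 36 mm) stand 40 mm off the slope. Origin on the table, 45 mm in +y from the slope's foot, which is 30 mm up; highest point about 120 mm
- rest_low (a point): where bottle_base lies when the bottle leans in the rest on a broad side, base against the toe board: 20 mm off the slope's surface. Above the cheeks the bottle overhangs the narrow bearer on both sides, so fingers can straddle both
- rest_high (a point): on the rest: 141 mm from rest_low straight up the 45 degree slope, where bottle_top then lies
- caddy: light wooden open caddy, fixed, 84 x 216 x 65 mm (its x, y, z): three places in a row along its y axis, each 72 (x) by 64 mm (y) inside, centres 70 mm apart; floor 8 mm thick, outer walls 65 mm high, 6 mm thick, partitions 53 mm high. Origin at the middle of its underside; the row runs roughly along world y, its left end nearer to the robot
- middle_place (a point): centre of the floor of the caddy's empty middle place (upper face of the floor, 8 mm above the table)
- left_bottle: bottle of the same shape and size as the lying one, standing upright and loose in the caddy's left (+y) place, its broad sides facing along the row; origin at the middle of its underside
- right_bottle: bottle of the same shape and size, standing upright and loose in the caddy's right (-y) place; origin at the middle of its underside
- jar: jam jar with a yellow lid, 59 mm across, 85 mm tall, a bystander; origin under its middle
Mind the look-alikes: they are no part of the job. Leave any blue look-alike of the bottle alone.

How it is judged:
By the outcome, as a careful person would: the job done as asked, in the order asked, and still so for the second after the job is handed in, with the robot touching nothing.
It also fails if it takes over 62 s, if anything falls off the work surface, if the arm or the gripper's body presses on something with over 40 N, if the wrist force passes 120 N, or if a joint passes its speed limit or range.

## Working session

There is one attempt and no reset: what is moved stays moved. The work goes in short steps, Python scripts to look and compute and a tool call to move; the robot and the scene stay as the last step left them, time stands still between calls to the robot, and variables do not carry over. Pictures are saved under pics/ and viewed, and the job is handed in when it is done.

Besides the shell and the picture viewer there is one more tool, called after "Emit:" as name(argument=value, ...) on one line, values as JSON. play_rows: Moves the arm, as the interface text tells. Its arguments: {"type":"object","properties":{"targets":{"type":"string"},"force":{"type":"number"}},"required":["targets"]}

```bash
mkdir -p pics
cat > h.py <<'E'
import numpy as np,cv2
from rig import status,eyes,env
def grab(n,tag):
    s=status.observe(); im=eyes.get_image(n)
    cv2.imwrite(f'pics/{tag}.png',im['pixels'][:,:,::-1])
    d={k:np.asarray(v) for k,v in im.items()}
    if n=='wrist':
        T=np.eye(4);T[:3,:3]=np.array(s['tool_rot']).reshape(3,3);T[:3,3]=s['position'];d['c2w']=T@d['T_tool_cam']
    else: d['c2w']=np.linalg.inv(d['world_to_cam'])
    np.savez(f'pics/{tag}.npz',**d); return d
def load(t): return dict(np.load(f'pics/{t}.npz'))
def cloud(d):
    h,w=d['range_z'].shape
    u,v=np.meshgrid(np.arange(w),np.arange(h)); k=d['mtx']
    p=np.stack([u,v],-1).reshape(-1,1,2).astype(float)
    n=cv2.undistortPoints(p,k,np.array([float(d['k1']),0,0,0])).reshape(h,w,2)
    z=d['range_z'].astype(float)
    P=np.stack([n[...,0]*z,-n[...,1]*z,-z,np.ones_like(z)],-1)@d['c2w'].T
    P=P[...,:3]; P[z<=0]=np.nan; return P
def proj(d,p):
    c=np.linalg.inv(d['c2w'])@np.append(p,1); x=np.array([[c[0],-c[1],-c[2]]])
    return cv2.projectPoints(x,np.zeros(3),np.zeros(3),d['mtx'],np.array([float(d['k1']),0,0,0]))[0].ravel()
E
python3 - <<'E'
from h import *
for n in('scene','side','wrist'): grab(n,n+'0')
s=status.observe();print(s)
E
```

```text
{'time_s': 0.15, 'q': array([ 6.14605065e+01,  2.18325087e+01,  7.43719857e+01,  2.69768298e-03,
        8.38586855e+01, -1.23369528e+01]), 'qvel': array([ 0.12181887, -0.30813329, -0.20324565, -0.02173479, -0.15971121,
       -0.03146967]), 'joint_efforts': array([ 2.36215499e-03, -4.48626459e+01, -2.31345749e+01, -1.58543357e-04,
        3.80911530e-03,  8.81421101e-06]), 'position': array([0.15336184, 0.52795602, 0.23086644]), 'tool_rot': array([[-9.60279821e-01,  2.79038247e-01, -5.67954632e-04],
       [ 2.79038683e-01,  9.60279396e-01, -9.46341087e-04],
       [ 2.81329773e-04, -1.06723356e-03, -9.99999391e-01]]), 'ft_force': array([0.29294271, 0.42444982, 0.41132241]), 'wrist_torque': array([-0.01357743,  0.04569874,  0.02535672]), 'grip_width': 0.08556001361347396}
```

View pics/scene0.png

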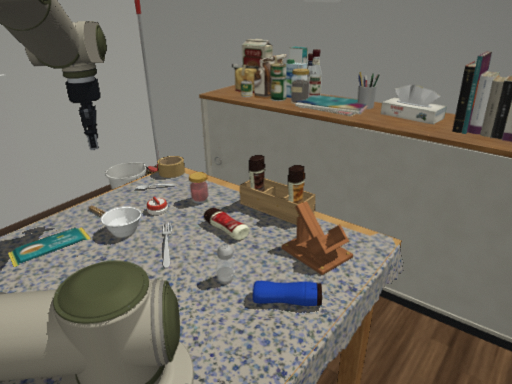

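View pics/side0.png

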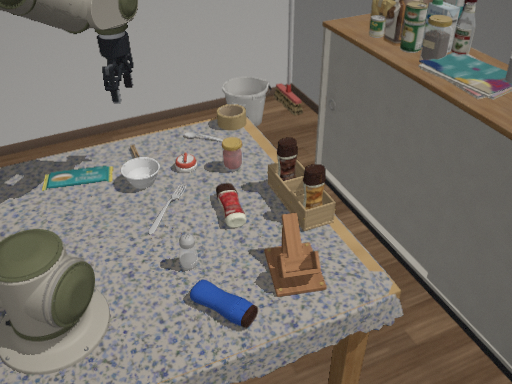

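View pics/wrist0.png

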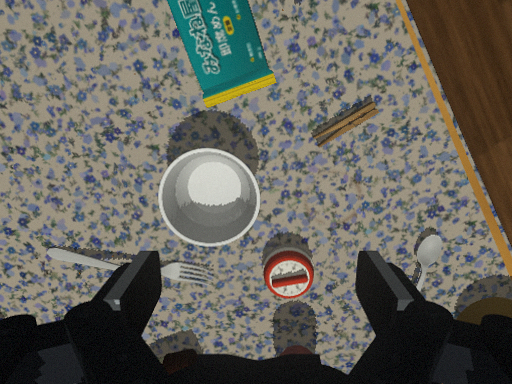

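Candidates: the red-print bottle lying down, dark cap (scene 226,223; side 231,205). Not it: blue look-alike (scene 287,293), the standing caddy bottles (258,172 and 297,184), the red/white timer (157,205) and the jar (199,187). I choose the first; next a close crop and the point clouds.

Run:
```python
from h import *
a=load('scene0');b=load('side0')
A=a['pixels'][145:285,190:370,::-1];B=b['pixels'][125:305,190:350,::-1]
cv2.imwrite('pics/crop0.png',np.hstack([cv2.resize(A,(400,311),interpolation=3),cv2.resize(cv2.copyMakeBorder(B,0,0,0,0,0),(277,311),interpolation=3)]))
for d,px in((a,[(226,223),(212,214),(240,232),(258,160),(297,170),(199,177),(305,206),(320,245),(157,203)]),(b,[(231,205),(226,189),(236,219),(288,142),(314,170),(232,145),(291,220),(295,262),(186,162)])):
    P=cloud(d)
    for u,v in px: print((u,v),P[v,u].round(4))
```

```text
(226, 223) [0.3866 0.2844 0.0349]
(212, 214) [0.3786 0.342  0.0393]
(240, 232) [0.3967 0.2343 0.0279]
(258, 160) [0.551  0.3584 0.1488]
(297, 170) [0.587  0.2324 0.1502]
(199, 177) [0.4231 0.4849 0.0871]
(305, 206) [0.5168 0.1241 0.1105]
(320, 245) [0.4739 0.0264 0.0666]
(157, 203) [0.2893 0.5076 0.0337]
(231, 205) [0.3996 0.2789 0.0412]
(226, 189) [0.3943 0.3428 0.0443]
(236, 219) [0.4062 0.2346 0.0318]
(288, 142) [0.5616 0.3728 0.1498]
(314, 170) [0.5944 0.2371 0.1521]
(232, 145) [0.4285 0.4807 0.0895]
(291, 220) [0.5161 0.1233 0.1066]
(295, 262) [0.5114 0.053  0.0479]
(186, 162) [0.2971 0.5089 0.03  ]
```

View pics/crop0.png

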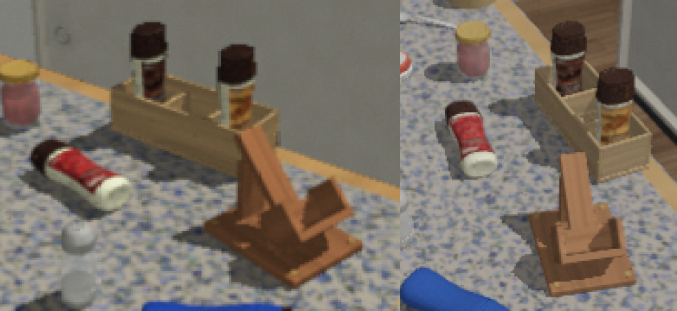

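Run:
```python
from h import *
w=load('wrist0');print(w['T_tool_cam'].round(4),w['mtx'],w['k1'])
d=w;P=cloud(d)
for u,v in[(289,272),(256,192),(210,190)]:print(P[v,u].round(4))
for t in('scene0','side0'):
  P=cloud(load(t));d=load(t)
  m=(P[...,0]>.33)&(P[...,0]<.45)&(P[...,1]>.2)&(P[...,1]<.38)&(P[...,2]>.015)&(P[...,2]<.06)
  Q=P[m];c=Q.mean(0);e=np.linalg.eigh(np.cov(Q[:,:2].T));v=e[1][:,1];v*=np.sign(v[1]);s=(Q-c)[:,:2]@v
  print(t,m.sum(),c.round(4),v.round(3),(c[:2]+v*s.max()).round(4),(c[:2]+v*s.min()).round(4),s.max()-s.min())
  # rest
  m=(P[...,0]>.43)&(P[...,0]<.6)&(P[...,1]>-.06)&(P[...,1]<.16)&(P[...,2]>.006)
  Q=P[m];print('rest',m.sum(),Q.min(0),Q.max(0), Q[Q[:,2].argmax()])
```

```text
[[-1.900e-03  9.561e-01  2.932e-01  7.390e-02]
 [ 1.000e+00  1.500e-03  1.600e-03 -2.000e-04]
 [ 1.100e-03  2.932e-01 -9.561e-01 -1.424e-01]
 [ 0.000e+00  0.000e+00  0.000e+00  1.000e+00]] [[333.13790811   0.         258.21757942]
 [  0.         333.13790811 191.88470295]
 [  0.           0.           1.        ]] 0.028505053131144403
[0.2865 0.5251 0.0298]
[0.1772 0.5176 0.0481]
[0.1727 0.4632 0.0049]
scene0 699 [0.3902 0.2924 0.032 ] [-0.163  0.987] [0.3767 0.3737] [0.4005 0.2304] 0.14524114331525229
rest 2531 [0.4538637  0.00185175 0.00604021] [0.56848953 0.14472541 0.11818178] [0.50103567 0.12526245 0.11818178]
side0 816 [0.3986 0.2927 0.0355] [-0.126  0.992] [0.388 0.376] [0.4063 0.2321] 0.14503224531296305
rest 3022 [ 0.43501061 -0.0355608   0.00601508] [0.57213633 0.1459043  0.12071318] [0.51934517 0.12979103 0.12071318]
```

Emit:
play_rows(targets="-0.038 -0.021 0 0.143 0; -0.075 -0.043 0 0.286 0; -0.113 -0.064 0 0.429 0; -0.150 -0.086 0 0.572 0; -0.188 -0.107 0 0.715 0")

```text
time_s: 0.65
position: [0.3049, 0.3715, 0.2312]
tool_rot: [[-0.537, 0.843, -0.0], [0.843, 0.537, -0.0], [-0.0, -0.0, -1.0]]
ft_force: [1.1, 0.2, 0.3]
grip_width: 0.0852
```

Emit:
play_rows(targets="-0.042 0.009 0 0.143 0; -0.085 0.017 0 0.286 0; -0.127 0.026 0 0.428 0; -0.127 0.026 0 0.428 0")

```text
time_s: 1.05
position: [0.3978, 0.2773, 0.2309]
tool_rot: [[-0.136, 0.991, 0.0], [0.991, 0.136, -0.001], [-0.001, 0.0, -1.0]]
ft_force: [-0.5, 0.6, -0.4]
grip_width: 0.0856
```

Run:
```python
from h import *
grab('wrist','w1');s=status.observe();print(s['position'],s['tool_rot'],s['q'])
```

```text
[0.39614276 0.27877344 0.23096538] [[-1.40455360e-01  9.90086810e-01 -6.33081435e-04]
 [ 9.90086995e-01  1.40455207e-01 -2.79021072e-04]
 [-1.87335499e-04 -6.65995700e-04 -9.99999761e-01]] [ 2.10976705e+01  1.52513067e+01  8.43066354e+01 -1.88430155e-03
  8.04816539e+01  1.30237893e+01]
```

View pics/w1.png

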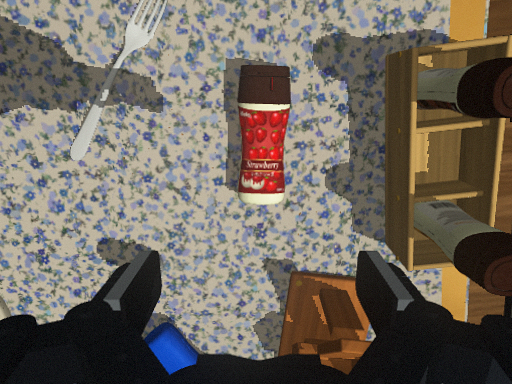

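The wrist view shows the red-print bottle with cap end at (265,67) and base end at (261,204), nearly parallel to the tool x axis. The caddy's middle place is around (450,150) and the rest is at the bottom, around (335,310).

Run:
```python
from h import *
d=load('w1');P=cloud(d)
m=np.zeros(P.shape[:2],bool);m[55:215,225:300]=1
m&=(P[...,2]>.012)
Q=P[m];print(m.sum(),Q.min(0),Q.max(0))
c=Q.mean(0);e=np.linalg.eigh(np.cov(Q[:,:2].T));v=e[1][:,1];v*=np.sign(v[1])
n=np.array([v[1],-v[0]]);s=(Q-c)[:,:2]@v;t=(Q-c)[:,:2]@n
print('axis',v,s.min(),s.max())
for a in np.arange(-.08,.08,.01):
    k=(s>a)&(s<a+.01)
    if k.sum()>20: print(round(a+.005,3),t[k].min().round(4),t[k].max().round(4),((t[k].min()+t[k].max())/2).round(4),Q[k,2].max().round(4))
print('base',c[:2]+v*s.min(),'top',c[:2]+v*s.max(),c)
# table height
print('table',np.nanmedian(P[220:240,180:240,2]))
```

```text
6521 [0.36842294 0.23185805 0.01647487] [0.43127571 0.37516233 0.04298363]
axis [-0.10559594  0.99440912] -0.07553312214849664 0.06451150786188782
-0.075 -0.025 0.025 -0.0 0.0384
-0.065 -0.0248 0.0259 0.0005 0.04
-0.055 -0.0253 0.0252 -0.0 0.0391
-0.045 -0.0252 0.025 -0.0001 0.039
-0.035 -0.0232 0.0248 0.0008 0.0377
-0.025 -0.0223 0.0228 0.0002 0.0379
-0.015 -0.0224 0.0234 0.0005 0.0374
-0.005 -0.0225 0.0239 0.0007 0.0389
0.005 -0.0247 0.024 -0.0003 0.0397
0.015 -0.0259 0.0254 -0.0002 0.0409
0.025 -0.0258 0.0262 0.0002 0.0414
0.035 -0.026 0.0266 0.0003 0.0425
0.045 -0.025 0.0261 0.0005 0.0417
0.055 -0.0242 0.0243 0.0001 0.043
0.065 -0.0231 0.024 0.0004 0.0404
base [0.40647481 0.23374864] top [0.39168667 0.3730103 ] [0.39849882 0.30885947 0.03515791]
table -0.00066978646293539
```

Emit:
play_rows(targets="-0.033 0.022 -0.01 0 0; -0.066 0.045 -0.02 0 0; -0.1 0.067 -0.03 0 0; -0.133 0.09 -0.04 0 0; -0.166 0.112 -0.05 0 0")

```text
time_s: 1.6
position: [0.53, 0.1321, 0.2817]
tool_rot: [[-0.147, 0.989, -0.0], [0.989, 0.147, 0.0], [0.0, -0.0, -1.0]]
ft_force: [-0.4, 0.2, 0.9]
grip_width: 0.0856
```

Emit:
play_rows(targets="0 0 0 0 0; 0 0 0 0 0")

```text
time_s: 1.8
position: [0.5294, 0.1327, 0.281]
tool_rot: [[-0.145, 0.989, -0.001], [0.989, 0.145, 0.0], [0.0, -0.001, -1.0]]
ft_force: [-0.7, 0.2, -0.1]
grip_width: 0.0853
```

Run:
```python
from h import *
grab('wrist','w2');s=status.observe();print(s['position'],s['tool_rot'],s['q'],s['qvel'])
```

```text
[0.5289089  0.13325723 0.28093978] [[-1.46103909e-01  9.89268592e-01 -1.14018167e-03]
 [ 9.89269129e-01  1.46104362e-01  3.24197598e-04]
 [ 4.87304017e-04 -1.08058000e-03 -9.99999297e-01]] [ 1.69093455e+00  1.96413407e+01  6.94638883e+01  2.04976328e-02
  9.09595219e+01 -6.70995920e+00] [ 0.8808091  -0.59428487  0.5361412  -0.08603206 -0.15503174  0.10820411]
```

View pics/w2.png

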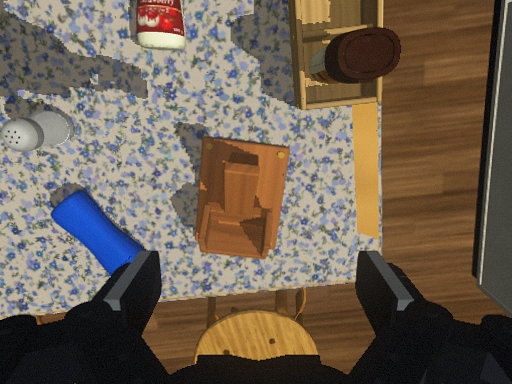

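The view shows the rest with base plate corners at (203,138), (290,150), (268,258) and (198,250), the bearer rising upward in the image to (240,160), and the toe board near (235,235). The right bottle's cap is at (362,54).

Run:
```python
from h import *
d=load('w2');P=cloud(d)
for u,v in[(207,143),(285,153),(203,247),(264,254),(240,160),(232,162),(256,166),(240,190),(236,215),(205,220),(271,230),(235,240),(239,207)]:print((u,v),P[v,u].round(4))
R=P[130:262,190:295].reshape(-1,3);R=R[R[:,2]>.006]
# plate
k=(abs(R[:,2]-.012)<.004);q=R[k];r=cv2.minAreaRect((q[:,:2]*1000).astype(np.float32));print('plate',k.sum(),r,cv2.boxPoints(r).round(1).tolist())
# all above
r=cv2.minAreaRect((R[:,:2]*1000).astype(np.float32));print('all',r)
# normals
Z=cv2.GaussianBlur(P.astype(np.float32),(5,5),0);gx=Z[:,2:]-Z[:,:-2];gy=Z[2:]-Z[:-2]
n=np.cross(gx[1:-1],gy[:,1:-1]);n/=np.linalg.norm(n,axis=-1,keepdims=True);n*=np.sign(n[...,2:]);
N=np.full(P.shape,np.nan);N[1:-1,1:-1]=n
sub=(slice(130,262),slice(190,295));Ns=N[sub];Ps=P[sub]
k=(Ns[...,1]<-.6)&(Ns[...,1]>-.8)&(Ps[...,2]>.035)&(Ns[...,2]>.6)
S=Ps[k];c=S.mean(0);_,_,V=np.linalg.svd(S-c);nn=V[2]*np.sign(V[2][2]);print('slope',k.sum(),c,nn,'yaw',np.degrees(np.arctan2(nn[0],-nn[1])))
print(S.min(0),S.max(0),np.abs((S-c)@nn).max())
cv2.imwrite('pics/w2c.png',cv2.resize(d['pixels'][125:270,180:305,::-1],None,fx=4,fy=4,interpolation=3))
np.save('slope.npy',S)
```

```text
(207, 143) [0.4657 0.1348 0.0139]
(285, 153) [0.563  0.1358 0.0106]
(203, 247) [0.4799 0.0206 0.0657]
(264, 254) [0.5527 0.0213 0.0647]
(240, 160) [0.5096 0.1286 0.0566]
(232, 162) [0.5037 0.1367 0.1095]
(256, 166) [0.527  0.1365 0.1107]
(240, 190) [0.5146 0.1048 0.0924]
(236, 215) [0.5132 0.0585 0.0459]
(205, 220) [0.479  0.0555 0.0667]
(271, 230) [0.556  0.0542 0.067 ]
(235, 240) [0.516  0.0252 0.0453]
(239, 207) [0.5156 0.0754 0.063 ]
plate 4241 ((514.7109375, 72.82621002197266), (109.89473724365234, 140.7041778564453), 1.2934585809707642) [[458.20001220703125, 141.89999389648438], [461.3999938964844, 1.2999999523162842], [571.2000122070312, 3.700000047683716], [568.0999755859375, 144.39999389648438]]
all ((514.733642578125, 72.82648468017578), (110.19723510742188, 140.71951293945312), 1.2846617698669434)
slope 1337 [0.51426065 0.08312213 0.07447702] [ 0.0067698  -0.6317127   0.77517304] yaw 0.6139915890049792
[0.47854781 0.01283141 0.03500315] [0.55324708 0.12825655 0.11684332] 0.034863627019749356
```

View pics/w2c.png

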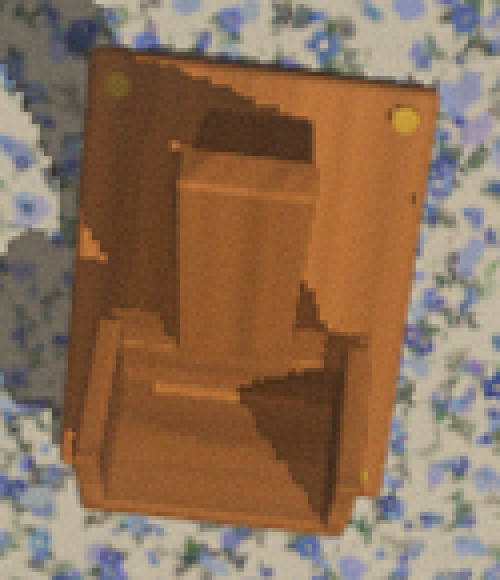

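Run:
```python
from h import *
for t in('w1','w2','scene0','side0'):
  d=load(t);P=cloud(d)
  R=P.reshape(-1,3);k=(R[:,0]>.49)&(R[:,0]<.67)&(R[:,1]>.17)&(R[:,1]<.45)
  R=R[k]
  q=R[(R[:,2]>.058)&(R[:,2]<.071)&(R[:,0]<.6)]
  if len(q)>30:
    w=R[(abs(R[:,2]-.065)<.004)]
    r=cv2.minAreaRect((w[:,:2]*1000).astype(np.float32));print(t,len(w),r,cv2.boxPoints(r).round(0).tolist())
  w=R[(R[:,2]>.145)]
  if len(w)>10:
    for lo,hi in((.17,.3),(.3,.45)):
      c=w[(w[:,1]>lo)&(w[:,1]<hi)]
      if len(c)>5: print(' cap',lo,len(c),c.mean(0).round(4),c.min(0).round(4),c.max(0).round(4), cv2.minAreaRect((c[:,:2]*1000).astype(np.float32)))
d=load('w1');P=cloud(d)
for u,v in[(415,52),(415,121),(414,194),(415,265),(450,160),(402,150),(500,40),(480,115),(450,122),(450,192)]:print((u,v),P[v,u].round(4))
cv2.imwrite('pics/w1c.png',cv2.resize(d['pixels'][20:290,370:512,::-1],None,fx=2.2,fy=2.2,interpolation=3))
```

```text
w1 4041 ((579.7462158203125, 307.096435546875), (84.92859649658203, 216.1254119873047), 14.357878684997559) [[512.0, 401.0], [565.0, 192.0], [648.0, 213.0], [594.0, 422.0]]
 cap 0.17 1152 [0.5846 0.2419 0.1484] [0.5733 0.225  0.145 ] [0.5996 0.2607 0.1506] ((584.5174560546875, 240.4068603515625), (22.4517765045166, 36.098567962646484), 17.766376495361328)
 cap 0.3 1000 [0.5422 0.3688 0.1482] [0.5344 0.3546 0.145 ] [0.5542 0.3858 0.1508] ((542.0004272460938, 368.01806640625), (14.30886459350586, 33.530059814453125), 19.643314361572266)
w2 1518 ((594.1567993164062, 251.53704833984375), (84.30313873291016, 102.25464630126953), 14.432001113891602) [[541.0, 291.0], [566.0, 192.0], [648.0, 213.0], [622.0, 312.0]]
 cap 0.17 2808 [0.5976 0.2435 0.1485] [0.5737 0.2242 0.1451] [0.6221 0.2619 0.1511] ((598.1077880859375, 243.09213256835938), (48.51586151123047, 35.73042678833008), 8.11983585357666)
scene0 345 ((577.880615234375, 308.63470458984375), (87.59033203125, 214.77261352539062), 13.828813552856445) [[510.0, 402.0], [561.0, 194.0], [646.0, 215.0], [595.0, 423.0]]
 cap 0.17 97 [0.5936 0.2
[... 520 characters left out ...]
0.17 198 [0.5977 0.2422 0.1507] [0.575  0.2256 0.1451] [0.6234 0.2641 0.1546] ((598.8551025390625, 243.73724365234375), (38.90922164916992, 47.335533142089844), 78.17581176757812)
 cap 0.3 165 [0.5592 0.372  0.1507] [0.5358 0.3509 0.1451] [0.5822 0.3951 0.1554] ((559.7267456054688, 374.0125732421875), (46.56667709350586, 43.95785903930664), 19.677989959716797)
(415, 52) [0.5163 0.3977 0.0649]
(415, 121) [0.5327 0.342  0.064 ]
(414, 194) [0.5503 0.2747 0.0648]
(415, 265) [0.5724 0.1996 0.0637]
(450, 160) [0.6089 0.304  0.007 ]
(402, 150) [0.5356 0.3128 0.0475]
(500, 40) [0.5844 0.4155 0.063 ]
(480, 115) [0.5474 0.3537 0.1271]
(450, 122) [0.5765 0.3447 0.0418]
(450, 192) [0.5934 0.2776 0.0491]
```

View pics/w1c.png

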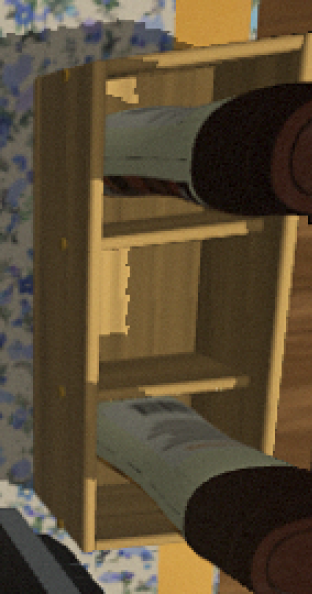

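Emit:
play_rows(targets="0.044 -0.0205 0 0.01 0; 0.088 -0.041 0 0.02 0; 0.132 -0.0615 0 0.03 0; 0.176 -0.082 0 0.04 0; 0.2205 -0.1026 0 0.04 0", force=30)

```text
time_s: 2.35
position: [0.3932, 0.3378, 0.2814]
tool_rot: [[-0.107, 0.994, -0.0], [0.994, 0.107, 0.0], [0.0, -0.0, -1.0]]
ft_force: [0.5, 0.5, 1.1]
grip_width: 0.0853
```

Emit:
play_rows(targets="0 0 0.045 0 0; 0 0 0.09 0 0; 0 0 0.135 0 0; 0 0 0.18 0 0; 0 0 0.2 0 0")

```text
time_s: 2.85
position: [0.3929, 0.3357, 0.078]
tool_rot: [[-0.108, 0.994, -0.005], [0.994, 0.108, -0.003], [-0.002, -0.006, -1.0]]
ft_force: [-0.1, 0.2, 0.3]
grip_width: 0.0855
```

Emit:
play_rows(targets="0 0 0 0 0; 0 0 0 0 0")

```text
time_s: 3.05
position: [0.3957, 0.3364, 0.0822]
tool_rot: [[-0.107, 0.994, 0.0], [0.994, 0.107, 0.0], [0.0, 0.001, -1.0]]
ft_force: [0.1, -0.2, 0.6]
grip_width: 0.085
```

Run:
```python
from h import *
d=grab('wrist','w3');s=status.observe();print(s['position'],s['tool_rot'],s['ft_force'])
R=np.array(s['tool_rot']);
B=np.array([.4065,.2337,.02]);T=np.array([.3917,.373,.02])
for p in(B,T,(B+T)/2):print(proj(d,p),R.T@(p-s['position']))
print('grip',R.T@(B+(T-B)*103/141-s['position']))
```

```text
[0.39626464 0.33643979 0.08274878] [[-1.06167154e-01  9.94346316e-01  1.98454346e-03]
 [ 9.94347908e-01  1.06165135e-01  1.09652843e-03]
 [ 8.79639683e-04  2.08974194e-03 -9.99997430e-01]] [ 0.43138844 -0.38988633  0.12209292]
[257.46401256 340.03933595] [-0.10330095 -0.00086102  0.06265628]
[257.09243098 152.54018522] [ 0.03678298 -0.00078854  0.06277965]
[257.29662028 254.40835883] [-0.03325898 -0.00082478  0.06271796]
grip [-0.00097013 -0.00080808  0.0627464 ]
```

View pics/w3.png

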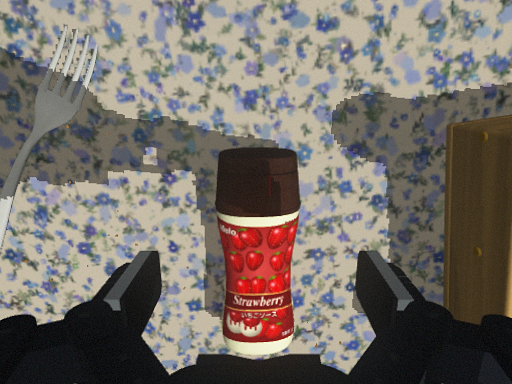

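The bottle is centred between the fingers (cap end at 257,152), as predicted. Descending.

Emit:
play_rows(targets="-0.001 -0.001 0.03 0 0; -0.001 -0.001 0.055 0 0; -0.001 -0.001 0.07 0 0; -0.001 -0.001 0.077 0 0; -0.001 -0.001 0.078 0 0")

```text
time_s: 3.6
position: [0.3957, 0.3348, 0.0039]
tool_rot: [[-0.105, 0.994, 0.001], [0.994, 0.105, 0.001], [0.0, 0.001, -1.0]]
ft_force: [-0.7, 0.2, -0.4]
grip_width: 0.0855
```

Emit:
play_rows(targets="0 0 0 0 1; 0 0 0 0 1; 0 0 0 0 1; 0 0 0 0 1; 0 0 0 0 1", force=30)

```text
time_s: 4.1
position: [0.3963, 0.3348, 0.0046]
tool_rot: [[-0.105, 0.994, 0.003], [0.995, 0.105, 0.001], [0.001, 0.003, -1.0]]
ft_force: [0.7, -1.3, 6.1]
grip_width: 0.052
```

Emit:
play_rows(targets="0 0 0 0 1; 0 0 0 0 1; 0 0 0 0 1; 0 0 0 0 1; 0 0 0 0 1")

```text
time_s: 4.6
position: [0.3963, 0.3348, 0.0046]
tool_rot: [[-0.105, 0.995, 0.003], [0.995, 0.105, 0.001], [0.001, 0.003, -1.0]]
ft_force: [1.4, -0.8, 5.9]
grip_width: 0.0522
```

Emit:
play_rows(targets="0 0 -0.02 0 1; 0 0 -0.05 0 1; 0 0 -0.09 0 1; 0 0 -0.13 0 1; 0 0 -0.16 0 1")

```text
time_s: 5.1
position: [0.3954, 0.3346, 0.166]
tool_rot: [[-0.105, 0.994, 0.002], [0.994, 0.105, 0.001], [0.001, 0.002, -1.0]]
ft_force: [0.0, 0.7, -2.7]
grip_width: 0.0519
```

Emit:
play_rows(targets="0 0 0 0 1; 0 0 0 0 1; 0 0 0 0 1; 0 0 0 0 1; 0 0 0 0 1")

```text
time_s: 5.6
position: [0.3951, 0.3343, 0.1623]
tool_rot: [[-0.105, 0.994, -0.002], [0.995, 0.105, -0.001], [-0.001, -0.002, -1.0]]
ft_force: [-0.5, -0.8, -3.6]
grip_width: 0.052
```

Run:
```python
from h import *
a=grab('scene','s4');b=grab('side','d4');c=grab('wrist','w4');s=status.observe();print(s['position'],s['ft_force'],s['wrist_torque'])
x=a['pixels'][60:260,130:330,::-1];y=b['pixels'][60:260,150:350,::-1]
cv2.imwrite('pics/v4.png',np.hstack([cv2.resize(x,(400,400)),cv2.resize(y,(400,400))]))
```

```text
[0.3953246  0.33444939 0.16289297] [ 0.6963373  -0.60716097 -2.47768827] [ 0.0883307   0.01733182 -0.03027867]
```

View pics/v4.png

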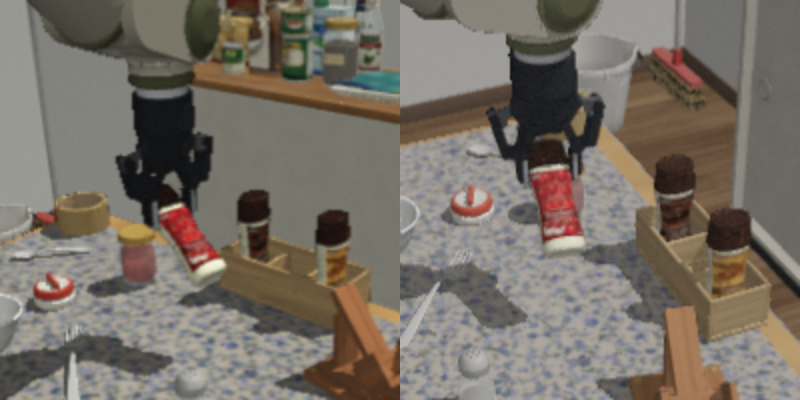

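View pics/w4.png

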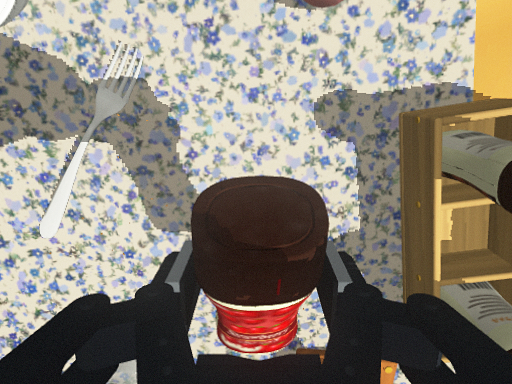

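The bottle hangs tilted with its base down toward -y (scene crop 210,270). I'll measure the tilt.

```bash
cat >> h.py <<'E'
def tilt(tags,lo,hi,zmax=None):
    Q=[]
    for t in tags:
        d=load(t);P=cloud(d);c=d['pixels'].astype(int)
        red=(c[...,0]>90)&(c[...,1]<70)&(c[...,2]<90)
        m=red&np.all((P>lo)&(P<hi),axis=-1)
        q=P[m];
        if len(q)<20: print(t,'few',len(q));continue
        cc=q.mean(0);v=np.linalg.svd(q-cc)[2][0];v*=np.sign(v[2]);Q.append(q)
        print(t,len(q),'c',cc.round(4),'axis',v.round(3),'elev',np.degrees(np.arcsin(v[2])).round(1))
    return Q
E
python3 - <<'E'
from h import *
tilt(['s4','d4'],[.33,.2,.08],[.46,.4,.25])
for t in('s4','d4'):
    d=load(t);P=cloud(d);c=d['pixels'].astype(int).sum(-1)
    m=np.all((P>[.35,.2,.08])&(P<[.45,.33,.2]),axis=-1);Q=P[m];print(t,len(Q),Q.min(0),Q[Q[:,1].argmin()],Q[Q[:,2].argmin()])
E
```

```text
s4 303 c [0.3924 0.2975 0.1651] axis [-0.089  0.794  0.602] elev 37.0
d4 344 c [0.3971 0.2965 0.1641] axis [-0.081  0.799  0.596] elev 36.6
s4 867 [0.3546678  0.24388618 0.1034792 ] [0.39256202 0.24388618 0.1270646 ] [0.41196938 0.26508053 0.1034792 ]
d4 996 [0.3569741  0.24452279 0.10233758] [0.40186825 0.24452279 0.13392063] [0.40091807 0.26767501 0.10233758]
```

Emit:
play_rows(targets="-0.01 0.003 -0.02 0 1; -0.035 0.010 -0.037 0 1; -0.07 0.021 -0.037 0.02 1; -0.105 0.032 -0.037 0.04 1; -0.14 0.044 -0.037 0.06 1")

```text
time_s: 6.25
position: [0.4541, 0.1987, 0.2004]
tool_rot: [[-0.045, 0.999, 0.0], [0.999, 0.045, 0.0], [0.0, 0.0, -1.0]]
ft_force: [0.3, 0.8, -3.5]
grip_width: 0.0522
```

Emit:
play_rows(targets="-0.035 0.011 0 0.005 1; -0.07 0.022 0 0.01 1; -0.10 0.033 0 0.018 1; -0.125 0.038 0 0.023 1; -0.145 0.045 0 0.023 1")

```text
time_s: 6.75
position: [0.5054, 0.0555, 0.2002]
tool_rot: [[-0.021, 1.0, -0.0], [1.0, 0.021, -0.0], [-0.0, -0.0, -1.0]]
ft_force: [0.1, 0.6, -4.1]
grip_width: 0.0521
```

Emit:
play_rows(targets="0 0 0 0 1; 0 0 0 0 1; 0 0 0 0 1")

```text
time_s: 7.05
position: [0.505, 0.0577, 0.2002]
tool_rot: [[-0.023, 1.0, -0.0], [1.0, 0.023, 0.0], [0.0, -0.0, -1.0]]
ft_force: [-0.4, -0.3, -2.9]
grip_width: 0.0519
```

Run:
```python
from h import *
a=grab('scene','s5');b=grab('side','d5');s=status.observe();print(s['position'],s['tool_rot'],s['ft_force'],s['wrist_torque'])
x=a['pixels'][100:300,210:410,::-1];y=b['pixels'][100:300,200:400,::-1]
cv2.imwrite('pics/v5.png',np.hstack([cv2.resize(x,(400,400)),cv2.resize(y,(400,400))]))
tilt(['s5','d5'],[.44,-.1,.1],[.6,.1,.3])
for t in('s5','d5'):
    P=cloud(load(t))
    m=np.all((P>[.45,-.1,.121])&(P<[.6,.05,.23]),axis=-1);Q=P[m];print(t,len(Q),Q.min(0),Q[Q[:,1].argmin()],Q[Q[:,2].argmin()])
```

```text
[0.50501649 0.05779964 0.20034008] [[-2.31483011e-02  9.99732037e-01 -1.04515468e-04]
 [ 9.99732035e-01  2.31483130e-02  1.14247315e-04]
 [ 1.16636057e-04 -1.01842830e-04 -9.99999988e-01]] [ 1.37831344  0.6286418  -2.79178487] [ 0.07802164 -0.00177128  0.04054527]
s5 400 c [0.4983 0.0228 0.1991] axis [-0.002  0.755  0.655] elev 40.9
d5 538 c [0.5034 0.021  0.1982] axis [-0.028  0.762  0.647] elev 40.3
s5 1037 [ 0.46919082 -0.02827591  0.13499434] [ 0.49903362 -0.02827591  0.16058421] [ 0.50806406 -0.00655439  0.13499434]
d5 1407 [ 0.4708926  -0.02705137  0.13625758] [ 0.50264206 -0.02705137  0.16421299] [ 0.50286982 -0.00618213  0.13625758]
```

View pics/v5.png

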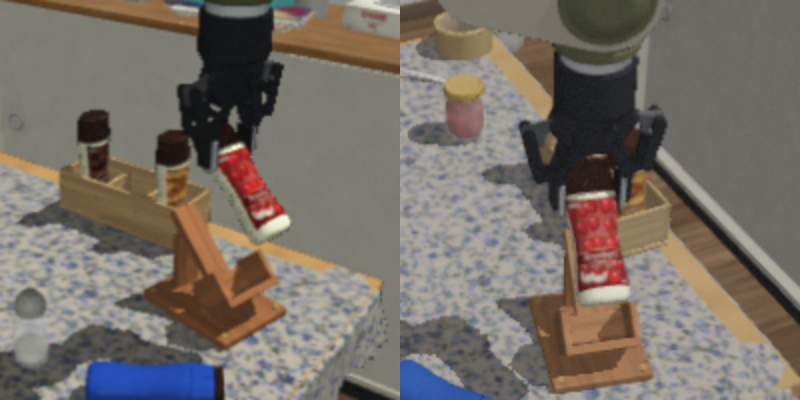

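Emit:
play_rows(targets="0.002 0.009 0.01 0 1; 0.002 0.009 0.025 0 1; 0.002 0.009 0.04 0 1; 0.002 0.009 0.052 0 1; 0.002 0.009 0.055 0 1")

```text
time_s: 7.65
position: [0.5139, 0.0598, 0.1435]
tool_rot: [[-0.023, 1.0, -0.003], [1.0, 0.023, 0.0], [0.0, -0.003, -1.0]]
ft_force: [0.4, -0.9, -3.1]
grip_width: 0.0518
```

Emit:
play_rows(targets="0.006 0 0.006 0 1; 0.014 0 0.014 0 1; 0.022 0 0.022 0 1; 0.027 0 0.027 0 1; 0.03 0 0.03 0 1")

```text
time_s: 8.15
position: [0.5136, 0.0901, 0.1151]
tool_rot: [[-0.023, 1.0, 0.0], [1.0, 0.023, 0.0], [0.0, 0.0, -1.0]]
ft_force: [-0.4, 0.7, 0.9]
grip_width: 0.0523
```

Run:
```python
from h import *
a=grab('scene','s6');b=grab('side','d6');s=status.observe();print(s['position'],s['ft_force'],s['wrist_torque'])
x=a['pixels'][130:290,250:410,::-1];y=b['pixels'][150:310,220:380,::-1]
cv2.imwrite('pics/v6.png',np.hstack([cv2.resize(x,(400,400)),cv2.resize(y,(400,400))]))
tilt(['s6','d6'],[.44,-.1,.07],[.6,.13,.3])
```

```text
[0.51364349 0.08985939 0.11528799] [-0.58786004  2.16620341  0.67238179] [ 0.2644046   0.06057873 -0.04816373]
s6 457 c [0.5056 0.0652 0.1109] axis [ 0.091 -0.971  0.219] elev 12.6
d6 488 c [0.5126 0.0506 0.1172] axis [-0.08   0.815  0.573] elev 35.0
```

View pics/v6.png

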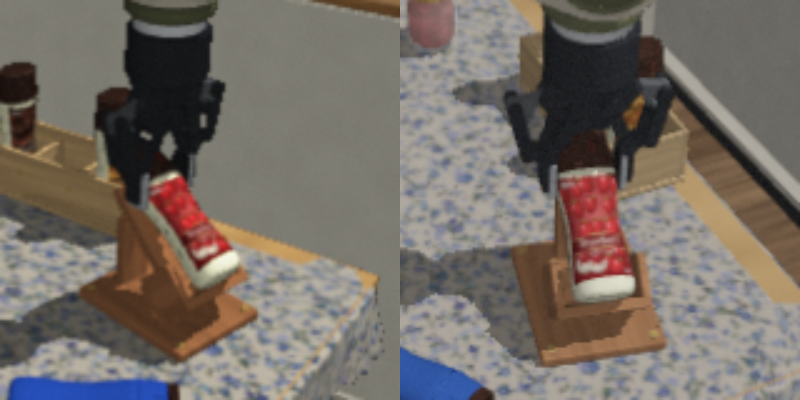

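```bash
python3 - <<'E'
from h import *
for t in('d5','d6','s6'):
    d=load(t);P=cloud(d);c=d['pixels'].astype(int)
    red=(c[...,0]>90)&(c[...,1]<60)&(c[...,2]<80)&(c[...,0]>1.8*c[...,2])
    m=red&np.all((P>[.47,-.1,.06])&(P<[.56,.13,.3]),axis=-1);q=P[m]
    w=(c.min(-1)>130)&np.all((P>[.47,-.05,.06])&(P<[.56,.08,.25]),axis=-1);W=P[w]
    cc=np.median(q,0);v=np.linalg.svd(q-cc)[2];print(t,m.sum(),cc.round(4),v[0].round(3),'n',v[2].round(3))
    b=q[:,1]; 
    for lo in np.percentile(b,[5,25,50,75,95]):
        k=abs(b-lo)<.003;print('   y %.4f z med %.4f max %.4f'%(lo,np.median(q[k,2]),q[k,2].max()))
    if len(W):print(' white',len(W),W.min(0).round(4),W.max(0).round(4),W[W[:,1].argmin()].round(4))
E
python3 - <<'E'
from h import *
b=load('d6')['pixels'][170:290,240:340,::-1];a=load('s6')['pixels'][160:270,290:390,::-1]
cv2.imwrite('pics/v6b.png',np.hstack([cv2.resize(b,(400,480)),cv2.resize(a,(400,480))]))
E
```

```text
d5 389 [0.4996 0.0267 0.2004] [-0.1    0.768  0.633] n [ 0.068  0.639 -0.766]
   y -0.0142 z med 0.1718 max 0.1770
   y 0.0036 z med 0.1791 max 0.1874
   y 0.0267 z med 0.2039 max 0.2093
   y 0.0384 z med 0.2158 max 0.2232
   y 0.0449 z med 0.2177 max 0.2254
 white 245 [ 0.4761 -0.0271  0.0602] [0.5575 0.0529 0.2436] [ 0.5026 -0.0271  0.1642]
d6 339 [0.5077 0.0569 0.1193] [-0.163  0.828  0.537] n [ 0.067  0.552 -0.831]
   y 0.0137 z med 0.0951 max 0.0990
   y 0.0297 z med 0.1012 max 0.1078
   y 0.0569 z med 0.1206 max 0.1301
   y 0.0702 z med 0.1340 max 0.1387
   y 0.0772 z med 0.1350 max 0.1417
 white 187 [ 0.4932 -0.0011  0.0617] [0.5576 0.0657 0.1165] [ 0.5142 -0.0011  0.0903]
s6 274 [0.5022 0.0607 0.122 ] [ 0.052 -0.865 -0.499] n [-0.399 -0.477  0.783]
   y 0.0164 z med 0.0951 max 0.0982
   y 0.0454 z med 0.1131 max 0.1172
   y 0.0607 z med 0.1234 max 0.1279
   y 0.0713 z med 0.1324 max 0.1386
   y 0.0799 z med 0.1366 max 0.1403
 white 122 [ 0.4878 -0.0012  0.0795] [0.5336 0.0239 0.102 ] [ 0.5071 -0.0012  0.0862]
```

View pics/v6b.png

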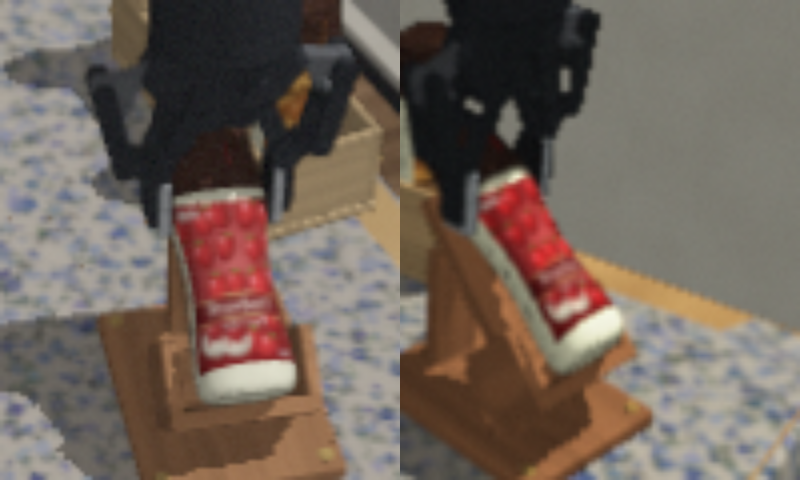

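The torque and tilt (down to ~35.5°) show the base's lower edge caught on top of the toe board. I'll back off, loosen the grip so the bottle hangs steeper, and come in a little farther up-slope.

Emit:
play_rows(targets="0.003 0 -0.01 0 1; 0.006 0 -0.03 0 1; 0.006 0 -0.05 0 1; 0.006 0 -0.06 0 1; 0.006 0 -0.06 0 1", force=20)

```text
time_s: 8.75
position: [0.514, 0.0951, 0.1768]
tool_rot: [[-0.022, 1.0, 0.003], [1.0, 0.022, -0.0], [-0.0, 0.003, -1.0]]
ft_force: [0.1, 0.5, -3.2]
grip_width: 0.0518
```

Emit:
play_rows(targets="0 0 0 0 1; 0 0 0 0 1; 0 0 0 0 1; 0 0 0 0 1; 0 0 0 0 1")

```text
time_s: 9.25
position: [0.5134, 0.0952, 0.1751]
tool_rot: [[-0.022, 1.0, -0.0], [1.0, 0.022, 0.0], [0.0, -0.0, -1.0]]
ft_force: [-0.0, 0.4, -3.1]
grip_width: 0.0519
```

```bash
cat >> h.py <<'E'
def look(k,lo=[.44,-.1,.1],hi=[.6,.13,.3]):
    a=grab('scene',f's{k}');b=grab('side',f'd{k}');s=status.observe();print(s['time_s'],s['position'],s['ft_force'],s['wrist_torque'],s['grip_width'])
    x=a['pixels'][100:300,210:410,::-1];y=b['pixels'][100:300,200:400,::-1]
    cv2.imwrite(f'pics/v{k}.png',np.hstack([cv2.resize(x,(400,400)),cv2.resize(y,(400,400))]))
    tilt([f's{k}',f'd{k}'],lo,hi)
E
python3 - <<'E'
from h import *
look(7)
E
```

```text
9.35 [0.51345276 0.09521947 0.17520585] [ 0.35342758  0.76148869 -3.84165621] [ 0.07578844 -0.02383306 -0.04849325] 0.05212075942317843
s7 389 c [0.5072 0.0623 0.1696] axis [-0.007  0.69   0.723] elev 46.3
d7 504 c [0.5116 0.0604 0.1692] axis [-0.02   0.704  0.71 ] elev 45.2
```

View pics/v7.png

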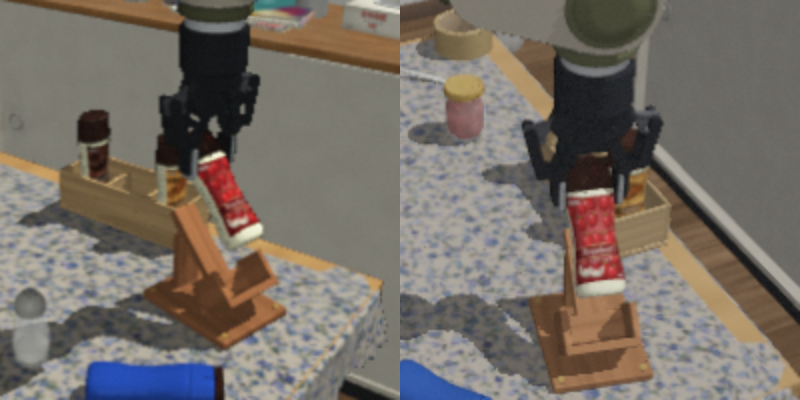

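Emit:
play_rows(targets="-0.008 0 0.010 0 1; -0.016 0 0.021 0 1; -0.022 0 0.030 0 1; -0.0255 0 0.034 0 1; -0.0255 0 0.034 0 1")

```text
time_s: 9.85
position: [0.5138, 0.0691, 0.1405]
tool_rot: [[-0.021, 1.0, -0.002], [1.0, 0.021, 0.0], [0.0, -0.002, -1.0]]
ft_force: [-0.2, 0.6, -2.6]
grip_width: 0.0522
```

Emit:
play_rows(targets="0.006 0 0.006 0 1; 0.012 0 0.012 0 1; 0.018 0 0.018 0 1; 0.024 0 0.024 0 1; 0.028 0 0.028 0 1")

```text
time_s: 10.35
position: [0.5131, 0.0986, 0.1126]
tool_rot: [[-0.023, 1.0, -0.001], [1.0, 0.023, 0.0], [0.0, -0.001, -1.0]]
ft_force: [-0.2, -0.2, -2.6]
grip_width: 0.052
```

Run:
```python
from h import *
look(8,[.44,-.1,.06])
```

```text
10.45 [0.5130631  0.09841806 0.11268977] [ 0.32661953 -0.91945321 -2.48913172] [ 0.01179851 -0.02269276 -0.03220123] 0.0519867451595345
s8 469 c [0.5058 0.0671 0.1003] axis [-0.041  0.714  0.699] elev 44.4
d8 477 c [0.5115 0.0632 0.1052] axis [-0.095  0.688  0.72 ] elev 46.0
```

View pics/v8.png

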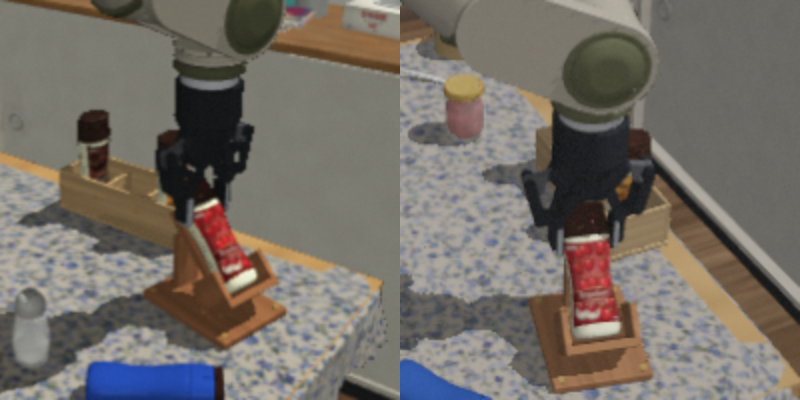

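The base is now inside the cheeks (scene crop 235,270), tilt about 45°, with no contact force yet. Next I press gently to the slope, then slide to the toe.

Emit:
play_rows(targets="0.002 0 0.002 0 1; 0.004 0 0.004 0 1; 0.006 0 0.006 0 1; 0.006 0 0.006 0 1")

```text
time_s: 10.85
position: [0.5138, 0.1016, 0.1092]
tool_rot: [[-0.022, 1.0, 0.002], [1.0, 0.022, -0.005], [-0.005, 0.002, -1.0]]
ft_force: [-6.0, -14.1, 14.0]
grip_width: 0.0521
```

Emit:
play_rows(targets="-0.002 0 0.002 0 1; -0.004 0 0.004 0 1; -0.005 0 0.005 0 1; -0.005 0 0.005 0 1")

```text
time_s: 11.25
position: [0.5154, 0.0983, 0.1058]
tool_rot: [[-0.021, 1.0, 0.007], [1.0, 0.021, -0.001], [-0.001, 0.007, -1.0]]
ft_force: [-2.9, -1.6, 24.1]
grip_width: 0.052
```

Run:
```python
from h import *
look(9,[.44,-.1,.06])
```

```text
11.35 [0.51539657 0.09832841 0.10576979] [-3.79524507 -2.60345099 23.01223581] [-0.09245425  0.65469978 -0.06563388] 0.052217698512823686
s9 448 c [0.5083 0.0665 0.0956] axis [-0.066  0.754  0.654] elev 40.8
d9 480 c [0.5143 0.0626 0.0993] axis [-0.105  0.69   0.716] elev 45.8
```

View pics/v9.png

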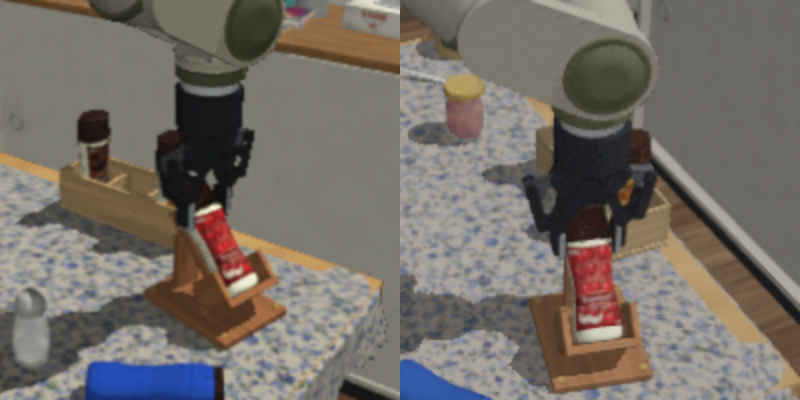

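The forces show slope contact first (-14,+14 N), then slope plus toe (+24 N in z). The bottle is seated, so I relax and release.

Emit:
play_rows(targets="0.0005 0 -0.002 0 1; 0.001 0 -0.003 0 1; 0.001 0 -0.003 0 1")

```text
time_s: 11.65
position: [0.5148, 0.0986, 0.1065]
tool_rot: [[-0.022, 1.0, 0.004], [1.0, 0.022, -0.002], [-0.002, 0.004, -1.0]]
ft_force: [1.6, -6.4, 2.7]
grip_width: 0.0523
```

Emit:
play_rows(targets="0 0 0 0 0.7; 0 0 0 0 0.5; 0 0 0 0 0.3; 0 0 0 0 0; 0 0 0 0 0")

```text
time_s: 12.15
position: [0.5133, 0.0998, 0.1054]
tool_rot: [[-0.022, 1.0, 0.0], [1.0, 0.022, 0.0], [0.0, 0.0, -1.0]]
ft_force: [-0.4, -0.2, -0.6]
grip_width: 0.0846
```

Emit:
play_rows(targets="0 0 0 0 0; 0 0 0 0 0; 0 0 0 0 0")

```text
time_s: 12.45
position: [0.5133, 0.0998, 0.1053]
tool_rot: [[-0.022, 1.0, -0.0], [1.0, 0.022, 0.0], [0.0, -0.0, -1.0]]
ft_force: [-0.1, 0.0, 0.6]
grip_width: 0.0856
```

Run:
```python
from h import *
look(10,[.44,-.1,.06])
```

```text
12.55 [0.51332175 0.09976243 0.10529005] [ 0.09998496  0.40140298 -0.72392263] [-0.00318527  0.00747496  0.03535787] 0.08502926550198064
s10 433 c [0.5075 0.0655 0.0954] axis [-0.043  0.735  0.677] elev 42.6
d10 483 c [0.5134 0.0623 0.0992] axis [-0.072  0.685  0.725] elev 46.5
```

View pics/v10.png

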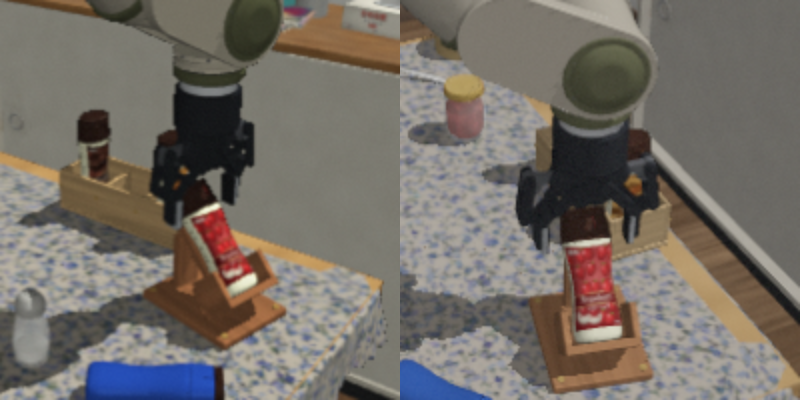

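Released; the bottle leans in the rest by itself. I raise the arm to look at it with the wrist camera.

Emit:
play_rows(targets="0 0 -0.02 0 0; 0 0 -0.05 0 0; 0 0 -0.085 0 0; 0 0 -0.11 0 0; 0 0 -0.12 0 0")

```text
time_s: 13.05
position: [0.514, 0.0998, 0.2277]
tool_rot: [[-0.022, 1.0, 0.004], [1.0, 0.022, -0.0], [-0.0, 0.004, -1.0]]
ft_force: [0.1, -0.1, -0.4]
grip_width: 0.0857
```

Emit:
play_rows(targets="0 0 0 0 0; 0 0 0 0 0; 0 0 0 0 0")

```text
time_s: 13.35
position: [0.5128, 0.0997, 0.2238]
tool_rot: [[-0.022, 1.0, -0.003], [1.0, 0.022, 0.0], [0.0, -0.003, -1.0]]
ft_force: [0.2, 0.2, -0.3]
grip_width: 0.086
```

Run:
```python
from h import *
d=grab('wrist','w11');s=status.observe();print(s['position'],s['tool_rot'])
lo=np.array([.5157,.0283,.0441]);hi=np.array([.5135,.128,.1438])
print(proj(d,lo),proj(d,hi))
P=cloud(d)
m=np.zeros(P.shape[:2],bool);m[100:330,190:330]=1
n=np.array([0,-.7071,.7071]);off=(P-lo)@n;u=(P-lo)@np.array([-.0159,.707,.707])
m&=(off>-.002)&(off<.03)&(u>-.01)&(u<.16)
Q=P[m];U=u[m]
print(m.sum(),U.min(),U.max())
for a in np.arange(-.01,.15,.01):
    k=(U>a)&(U<a+.01)
    if k.sum()>20:print(round(a+.005,3),k.sum(),Q[k,0].min().round(4),Q[k,0].max().round(4),((Q[k,0].min()+Q[k,0].max())/2).round(4),np.percentile(off[m][k],97).round(4))
```

```text
[0.51293817 0.0997204  0.22395547] [[-2.19479268e-02  9.99755643e-01 -2.63484665e-03]
 [ 9.99759103e-01  2.19482621e-02  9.84232906e-05]
 [ 1.56229545e-04 -2.63205174e-03 -9.99996524e-01]]
[259.55044824 234.28756514] [259.52123688 160.35860731]
6869 -0.008864528710903864 0.14283827287171763
-0.005 711 0.4761 0.5558 0.516 0.0206
0.005 270 0.4758 0.5562 0.516 0.0206
0.015 220 0.4749 0.556 0.5154 0.0208
0.025 321 0.4752 0.5557 0.5154 0.0207
0.035 641 0.4743 0.5563 0.5153 0.02
0.045 224 0.4919 0.5391 0.5155 0.0169
0.055 197 0.4924 0.5373 0.5149 0.0167
0.065 179 0.4943 0.5373 0.5158 0.017
0.075 157 0.4933 0.5366 0.5149 0.0179
0.085 171 0.4924 0.5378 0.5151 0.0192
0.095 245 0.4905 0.5402 0.5154 0.0204
0.105 295 0.4888 0.5428 0.5158 0.0208
0.115 486 0.4889 0.5423 0.5156 0.0208
0.125 520 0.4894 0.5408 0.5151 0.0204
0.135 880 0.4911 0.5397 0.5154 0.021
0.145 1352 0.4913 0.5389 0.5151 0.018
```

View pics/w11.png

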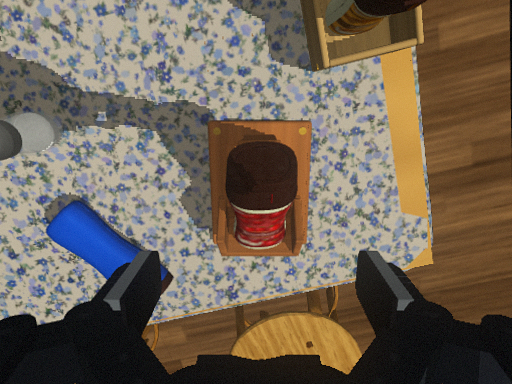

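The bottle is seated on the rest as predicted (centre x 0.515, off-slope height profile matches, top at u ≈ 0.143). Next is the fresh grip at the cap half, s ≈ 107 mm.

Emit:
play_rows(targets="0.004 0.002 0.03 0 0; 0.004 0.002 0.065 0 0; 0.004 0.002 0.095 0 0; 0.004 0.002 0.114 0 0; 0.004 0.002 0.12 0 0")

```text
time_s: 13.9
position: [0.514, 0.1038, 0.1028]
tool_rot: [[-0.022, 1.0, -0.005], [1.0, 0.022, 0.0], [0.0, -0.005, -1.0]]
ft_force: [-0.1, 0.3, 0.5]
grip_width: 0.0853
```

Emit:
play_rows(targets="0 0 0 0 0; 0 0 0 0 1; 0 0 0 0 1; 0 0 0 0 1; 0 0 0 0 1", force=25)

```text
time_s: 14.4
position: [0.5158, 0.1039, 0.1064]
tool_rot: [[-0.022, 1.0, 0.002], [1.0, 0.022, 0.0], [0.0, 0.002, -1.0]]
ft_force: [-0.5, -0.3, 5.7]
grip_width: 0.0524
```

Emit:
play_rows(targets="0 0 0 0 1; 0 0 0 0 1; 0 0 0 0 1; 0 0 0 0 1; 0 0 0 0 1")

```text
time_s: 14.9
position: [0.5158, 0.1038, 0.1065]
tool_rot: [[-0.022, 1.0, 0.002], [1.0, 0.022, 0.0], [0.0, 0.002, -1.0]]
ft_force: [-0.3, -0.0, 5.6]
grip_width: 0.0529
```

Emit:
play_rows(targets="-0.006 0 -0.009 0 1; -0.0126 0 -0.016 0 1; -0.02 0 -0.0225 0 1; -0.027 0 -0.0275 0 1; -0.035 0 -0.032 0 1")

```text
time_s: 15.4
position: [0.5161, 0.0682, 0.1379]
tool_rot: [[-0.022, 1.0, 0.0], [1.0, 0.022, 0.0], [0.0, 0.0, -1.0]]
ft_force: [-0.1, 2.6, -0.6]
grip_width: 0.0527
```

Run:
```python
from h import *
look(12,[.44,-.1,.06])
```

```text
15.5 [0.51634386 0.06786242 0.13806684] [ 0.05818633  2.27130877 -1.17911026] [0.36922424 0.02921343 0.00147749] 0.052128945905594005
s12 486 c [0.5046 0.0395 0.1177] axis [ 0.283 -0.548  0.787] elev 51.9
d12 555 c [0.5144 0.0297 0.1252] axis [-0.044  0.586  0.809] elev 54.0
```

View pics/v12.png

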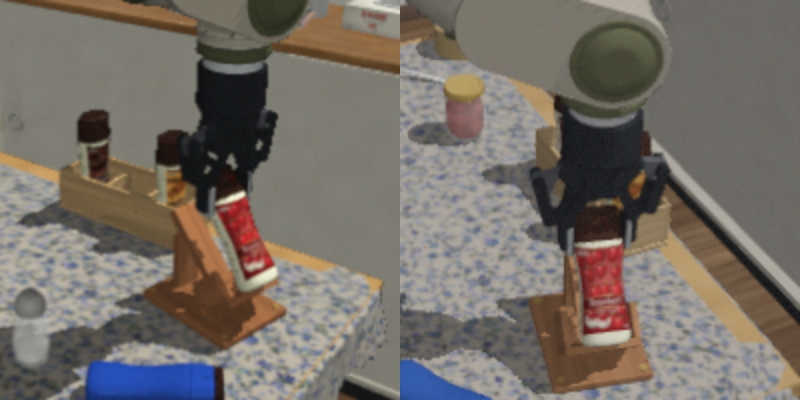

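The base only slides up the 45° toe board, so the bottle is at ~55°. Better to lift it clear, let it hang with the lightest grip, and measure.

Emit:
play_rows(targets="0.01 0 -0.02 0 1; 0.02 0 -0.05 0 1; 0.02 0 -0.09 0 1; 0.02 0 -0.12 0 1; 0.02 0 -0.12 0 1", force=20)

```text
time_s: 16.0
position: [0.5169, 0.0888, 0.261]
tool_rot: [[-0.022, 1.0, 0.008], [1.0, 0.022, -0.001], [-0.001, 0.008, -1.0]]
ft_force: [0.3, 1.0, -3.0]
grip_width: 0.0522
```

Emit:
play_rows(targets="0 0 0 0 1; 0 0 0 0 1; 0 0 0 0 1; 0 0 0 0 1; 0 0 0 0 1")

```text
time_s: 16.5
position: [0.5155, 0.0887, 0.2568]
tool_rot: [[-0.022, 1.0, -0.001], [1.0, 0.022, 0.0], [0.0, -0.001, -1.0]]
ft_force: [1.0, 0.3, -3.0]
grip_width: 0.052
```

Run:
```python
from h import *
look(13,[.44,-.1,.06])
```

```text
16.6 [0.51556839 0.088776   0.25708882] [ 0.04210145  0.21199206 -3.27796241] [0.01983161 0.04498623 0.03744842] 0.05253971201606147
s13 489 c [0.507  0.055  0.2276] axis [ 0.05  -0.023  0.998] elev 86.8
d13 639 c [0.5141 0.053  0.2408] axis [0.054 0.08  0.995] elev 84.5
```

View pics/v13.png

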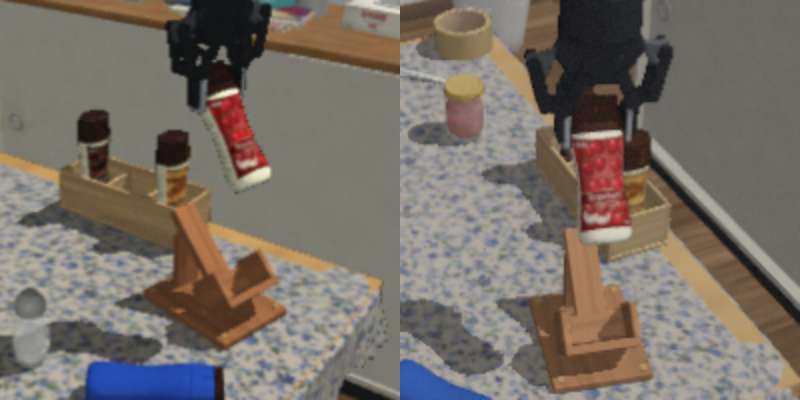

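```bash
cat >> h.py <<'E'
def axis(t,lo,hi):
    # median surface points along bottle
    d=load(t);P=cloud(d);m=np.all((P>lo)&(P<hi),axis=-1)
    lab,n=cv2.connectedComponents(m.astype(np.uint8)),0
    n,l,st,_=cv2.connectedComponentsWithStats(m.astype(np.uint8));k=1+st[1:,4].argmax();q=P[l==k]
    i=q[:,2].argmin();print(t,len(q),'lowest',q[i].round(4),'ymin pt',q[q[:,1].argmin()].round(4))
    for z in np.arange(lo[2],hi[2],.012):
        s=q[abs(q[:,2]-z)<.006]
        if len(s)>15:print('  z %.3f ymin %.4f ymed %.4f ymax %.4f xmid %.4f w %.4f'%(z,s[:,1].min(),np.median(s[:,1]),s[:,1].max(),(s[:,0].min()+s[:,0].max())/2,np.ptp(s[:,0])))
E
python3 - <<'E'
from h import *
for t in('s13','d13'):axis(t,[.46,-.06,.14],[.57,.12,.27])
E
```

```text
s13 951 lowest [0.5084 0.0363 0.1786] ymin pt [0.4995 0.0124 0.1981]
  z 0.188 ymin 0.0166 ymed 0.0272 ymax 0.0384 xmid 0.5086 w 0.0438
  z 0.200 ymin 0.0124 ymed 0.0201 ymax 0.0513 xmid 0.5098 w 0.0498
  z 0.212 ymin 0.0152 ymed 0.0268 ymax 0.0623 xmid 0.5092 w 0.0460
  z 0.224 ymin 0.0253 ymed 0.0374 ymax 0.0727 xmid 0.5107 w 0.0458
  z 0.236 ymin 0.0366 ymed 0.0481 ymax 0.0812 xmid 0.5119 w 0.0448
  z 0.248 ymin 0.0472 ymed 0.0569 ymax 0.0842 xmid 0.5101 w 0.0465
  z 0.260 ymin 0.0555 ymed 0.0649 ymax 0.0992 xmid 0.5067 w 0.0538
d13 1204 lowest [0.4923 0.026  0.19  ] ymin pt [0.5179 0.0117 0.2008]
  z 0.200 ymin 0.0117 ymed 0.0175 ymax 0.0347 xmid 0.5137 w 0.0511
  z 0.212 ymin 0.0121 ymed 0.0241 ymax 0.0451 xmid 0.5152 w 0.0512
  z 0.224 ymin 0.0215 ymed 0.0343 ymax 0.0542 xmid 0.5155 w 0.0475
  z 0.236 ymin 0.0326 ymed 0.0448 ymax 0.0648 xmid 0.5155 w 0.0452
  z 0.248 ymin 0.0452 ymed 0.0541 ymax 0.0740 xmid 0.5156 w 0.0468
  z 0.260 ymin 0.0496 ymed 0.0620 ymax 0.0865 xmid 0.5118 w 0.0566
```

Hanging tilt is now ~53° (base centre ≈ y 0.024, z 0.189, pivot at y 0.089, z 0.273); pad friction stops further sag. To bring it upright I'll push its base gently against the caddy's vertical near side wall from open space: turn the gripper so the base leads toward +x, then move toward the wall.

Emit:
play_rows(targets="0.03 -0.01 0 -0.14 1; 0.065 -0.02 0 -0.28 1; 0.1 -0.03 0 -0.42 1; 0.135 -0.04 0 -0.56 1; 0.165 -0.05 0 -0.70 1")

```text
time_s: 17.1
position: [0.4613, 0.2542, 0.2573]
tool_rot: [[-0.666, 0.746, 0.0], [0.746, 0.666, 0.0], [0.0, 0.0, -1.0]]
ft_force: [0.1, -0.5, -3.6]
grip_width: 0.0521
```

Emit:
play_rows(targets="0 0 0 -0.14 1; 0 0 0 -0.28 1; 0 0 0 -0.42 1; 0 0 0 -0.56 1; 0 0 0 -0.70 1")

```text
time_s: 17.6
position: [0.4619, 0.2527, 0.2572]
tool_rot: [[-0.99, 0.143, -0.0], [0.143, 0.99, -0.0], [0.0, -0.0, -1.0]]
ft_force: [-0.3, 0.1, -3.3]
grip_width: 0.0525
```

Emit:
play_rows(targets="0 0 0 -0.14 1; 0 0 0 -0.28 1; 0 0 0 -0.40 1; 0 0 0 -0.40 1")

```text
time_s: 18.0
position: [0.462, 0.2526, 0.2572]
tool_rot: [[-0.968, -0.25, -0.0], [-0.25, 0.968, -0.0], [0.0, -0.0, -1.0]]
ft_force: [0.8, 0.4, -3.4]
grip_width: 0.0521
```

Run:
```python
from h import *
look(14,[.36,.2,.1],[.6,.35,.28]);s=status.observe();print(s['tool_rot'],s['q'])
```

```text
18.1 [0.4619493  0.25261249 0.25727267] [ 0.02305778 -0.34998828 -2.81886886] [-0.03625389  0.06947867  0.0136609 ] 0.05238323214284219
s14 few 0
d14 73 c [0.4997 0.2439 0.2416] axis [-0.593 -0.149  0.791] elev 52.3
[[-9.69420250e-01 -2.45406528e-01 -1.18822946e-04]
 [-2.45406519e-01  9.69420256e-01 -8.95371802e-05]
 [ 1.37162379e-04 -5.76392301e-05 -9.99999989e-01]] [ 1.57779507e+01  1.84145525e+01  7.52024370e+01 -3.09176840e-03
  8.63909570e+01 -8.84277138e+01]
```

View pics/s14.png

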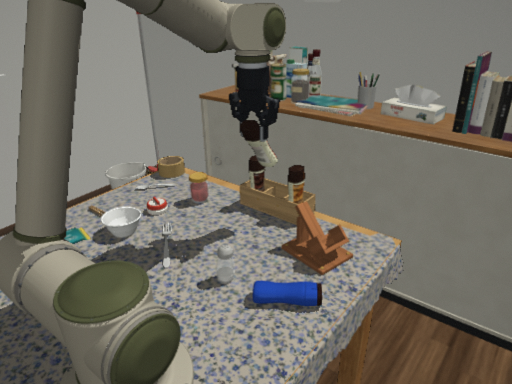

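View pics/d14.png

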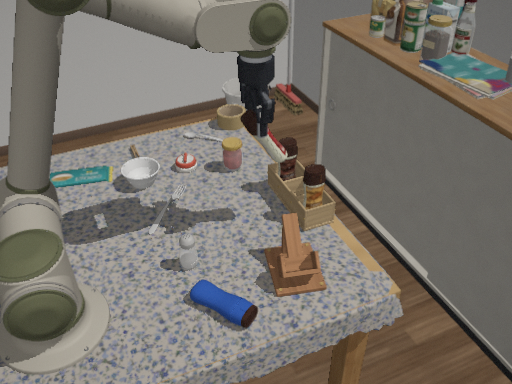

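Emit:
play_rows(targets="0.01 0 0.03 0 1; 0.02 0 0.065 0 1; 0.02 0 0.10 0 1; 0.02 0 0.13 0 1; 0.02 0 0.148 0 1")

```text
time_s: 18.6
position: [0.4418, 0.2474, 0.1073]
tool_rot: [[-0.969, -0.246, -0.003], [-0.246, 0.969, -0.001], [0.003, -0.0, -1.0]]
ft_force: [0.2, 0.5, -3.3]
grip_width: 0.0523
```

Emit:
play_rows(targets="-0.01 0 0 0 1; -0.02 0 0 0 1; -0.03 0 -0.002 0 1; -0.038 0 -0.005 0 1; -0.046 0 -0.008 0 1")

```text
time_s: 19.1
position: [0.4881, 0.2593, 0.1183]
tool_rot: [[-0.969, -0.248, 0.001], [-0.248, 0.969, 0.0], [-0.001, 0.0, -1.0]]
ft_force: [-1.2, 0.5, -2.7]
grip_width: 0.0524
```

Run:
```python
from h import *
look(15,[.36,.2,.05],[.6,.35,.28])
y=load('d15')['pixels'][70:250,200:380,::-1];x=load('s15')['pixels'][70:250,180:360,::-1]
cv2.imwrite('pics/v15b.png',np.hstack([cv2.resize(x,(400,400)),cv2.resize(y,(400,400))]))
```

```text
19.2 [0.4884364  0.25936269 0.11813325] [-0.27439098  0.22339099 -3.82104666] [-0.02956764  0.1432813  -0.0287117 ] 0.05222741127021247
s15 34 c [0.5895 0.2296 0.0784] axis [ 0.234 -0.103  0.967] elev 75.2
d15 53 c [0.5475 0.2416 0.0908] axis [-0.914  0.251  0.318] elev 18.5
```

View pics/v15b.png

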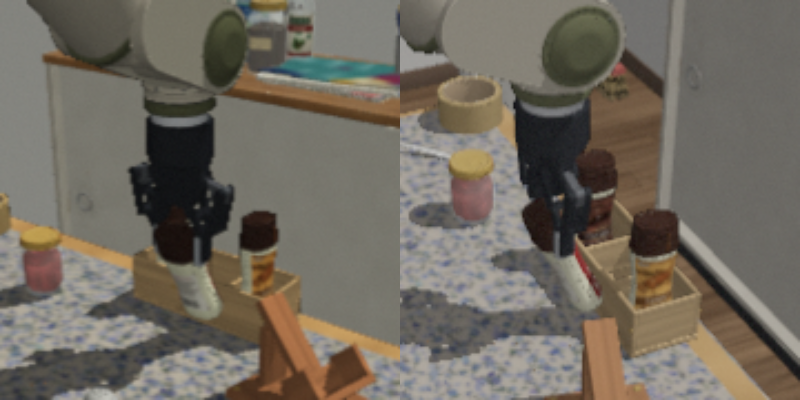

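It is rotating upright as intended (~69°, small forces). Continuing.

Emit:
play_rows(targets="-0.01 0 -0.003 0 1; -0.02 0 -0.005 0 1; -0.03 0 -0.007 0 1; -0.037 0 -0.007 0 1; -0.041 0 -0.007 0 1")

```text
time_s: 19.7
position: [0.527, 0.2693, 0.1243]
tool_rot: [[-0.969, -0.249, -0.0], [-0.249, 0.969, -0.0], [0.0, -0.0, -1.0]]
ft_force: [-1.4, -1.2, -2.7]
grip_width: 0.052
```

Run:
```python
from h import *
look(16,[.36,.2,.05],[.6,.35,.28])
y=load('d16')['pixels'][70:250,200:380,::-1];x=load('s16')['pixels'][70:250,180:360,::-1]
cv2.imwrite('pics/v16b.png',np.hstack([cv2.resize(x,(400,400)),cv2.resize(y,(400,400))]))
```

```text
19.8 [0.52688652 0.26930071 0.12410539] [-1.00390399  0.63514551 -3.00085608] [-0.09714961  0.26842237 -0.02514596] 0.052182168252019934
s16 31 c [0.5893 0.23   0.077 ] axis [ 0.115 -0.082  0.99 ] elev 81.9
d16 23 c [0.5855 0.2325 0.0831] axis [-0.86   0.357  0.364] elev 21.4
```

View pics/v16b.png

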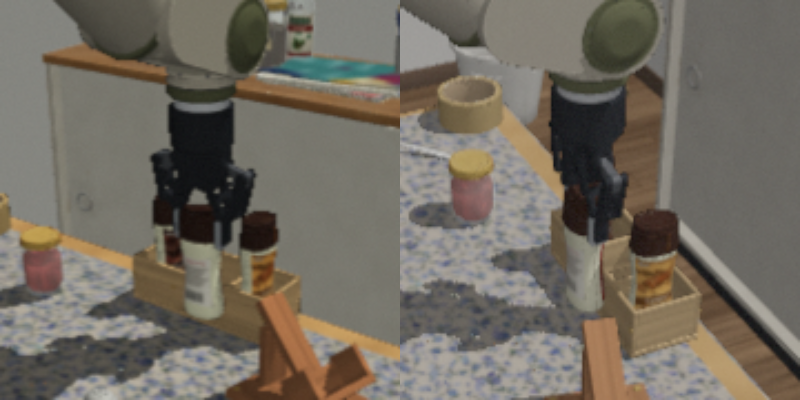

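Nearly upright now. Back off from the wall, lift, and re-check the tilt.

Emit:
play_rows(targets="0.01 0 -0.01 0 1; 0.012 0 -0.04 0 1; 0.012 0 -0.08 0 1; 0.012 0 -0.12 0 1; 0.012 0 -0.15 0 1")

```text
time_s: 20.3
position: [0.5145, 0.2662, 0.2779]
tool_rot: [[-0.969, -0.249, 0.003], [-0.249, 0.969, 0.001], [-0.004, 0.0, -1.0]]
ft_force: [0.7, 0.3, -3.6]
grip_width: 0.0522
```

Emit:
play_rows(targets="0 0 0 0.14 1; 0 0 0 0.28 1; 0 0 0 0.42 1; 0 0 0 0.56 1; 0 0 0 0.70 1")

```text
time_s: 20.8
position: [0.5143, 0.2661, 0.2751]
tool_rot: [[-0.899, 0.439, 0.001], [0.439, 0.899, 0.0], [-0.001, 0.0, -1.0]]
ft_force: [-0.1, -1.1, -3.0]
grip_width: 0.052
```

Emit:
play_rows(targets="0 0 0 0.14 1; 0 0 0 0.28 1; 0 0 0 0.42 1; 0 0 0 0.56 1; 0 0 0 0.70 1")

```text
time_s: 21.3
position: [0.5143, 0.2662, 0.2751]
tool_rot: [[-0.404, 0.915, 0.001], [0.915, 0.404, 0.0], [-0.0, 0.001, -1.0]]
ft_force: [0.0, 0.1, -2.9]
grip_width: 0.0521
```

Emit:
play_rows(targets="0 0 0 0.1 1; 0 0 0 0.17 1; 0 0 0 0.17 1; 0 0 0 0.17 1")

```text
time_s: 21.7
position: [0.5147, 0.2662, 0.2748]
tool_rot: [[-0.251, 0.968, 0.0], [0.968, 0.251, 0.0], [-0.0, 0.0, -1.0]]
ft_force: [-0.2, 0.9, -2.7]
grip_width: 0.0522
```

Run:
```python
from h import *
look(17,[.45,.2,.15],[.6,.35,.3])
s=status.observe();print(s['tool_rot'])
y=load('d17')['pixels'][40:220,200:380,::-1];x=load('s17')['pixels'][40:220,180:360,::-1]
cv2.imwrite('pics/v17b.png',np.hstack([cv2.resize(x,(400,400)),cv2.resize(y,(400,400))]))
for t in('s17','d17'):axis(t,[.46,.2,.16],[.58,.34,.3])
```

```text
21.8 [0.5149516  0.26626354 0.27463292] [-0.82371886  0.301401   -3.72562303] [-0.02531245  0.03785392 -0.08050496] 0.052217750533063045
s17 222 c [0.5091 0.2491 0.2428] axis [0.02  0.073 0.997] elev 85.6
d17 435 c [0.5166 0.2515 0.2452] axis [-0.081  0.023  0.996] elev 85.2
[[-2.50758984e-01  9.68049479e-01  3.71038697e-04]
 [ 9.68049550e-01  2.50758964e-01  1.01689732e-04]
 [ 5.39941332e-06  3.84683457e-04 -9.99999926e-01]]
s17 756 lowest [0.4978 0.2491 0.183 ] ymin pt [0.5007 0.2404 0.196 ]
  z 0.184 ymin 0.2420 ymed 0.2474 ymax 0.2667 xmid 0.5080 w 0.0439
  z 0.196 ymin 0.2404 ymed 0.2466 ymax 0.2639 xmid 0.5069 w 0.0422
  z 0.208 ymin 0.2422 ymed 0.2474 ymax 0.2662 xmid 0.5095 w 0.0460
  z 0.220 ymin 0.2418 ymed 0.2489 ymax 0.2722 xmid 0.5110 w 0.0483
  z 0.232 ymin 0.2443 ymed 0.2512 ymax 0.2714 xmid 0.5088 w 0.0386
  z 0.244 ymin 0.2466 ymed 0.2512 ymax 0.2719 xmid 0.5088 w 0.0369
  z 0.256 ymin 0.2454 ymed 0.2519 ymax 0.2679 xmid 0.5090 w 0.0397
  z 0.268 ymin 0.2476 ymed 0.2526 ymax 0.2739 xmid 0.5102 w 0.0438
  z 0.280 ymin 0.2456 ymed 0.2518 ymax 0.2693 xmid 0.5105 w 0.0647
  z 0.292 ymin 0.2464 ymed 0.2517 ymax 0.2727 xmid 0.5137 w 0.0784
d17 1023 lowest [0.5151 0.2472 0.1856] ymin pt [0.502  0.2401 0.1973]
  z 0.184 ymin 0.2432 ymed 0.2477 ymax 0.2593 xmid 0.5135 w 0.0456
  z 0.196 ymin 0.2401 ymed 0.2474 ymax 0.2641 xmid 0.5134 w 0.0520
  z 0.208 ymin 0.2403 ymed 0.2482 ymax 0.2629 xmid 0.5135 w 0.0507
  z 0.220 ymin 0.2423 ymed 0.2491 ymax 0.2698 xmid 0.5125 w 0.0466
  z 0.232 ymin 0.2436 ymed 0.2520 ymax 0.2630 xmid 0.5135 w 0.0441
  z 0.244 ymin 0.2466 ymed 0.2527 ymax 0.2663 xmid 0.5138 w 0.0436
  z 0.256 ymin 0.2456 ymed 0.2523 ymax 0.2656 xmid 0.5150 w 0.0460
  z 0.268 ymin 0.2462 ymed 0.2514 ymax 0.2668 xmid 0.5137 w 0.0475
  z 0.280 ymin 0.2459 ymed 0.2513 ymax 0.2712 xmid 0.5165 w 0.0640
  z 0.292 ymin 0.2445 ymed 0.2521 ymax 0.2748 xmid 0.5165 w 0.0802
```

View pics/v17b.png

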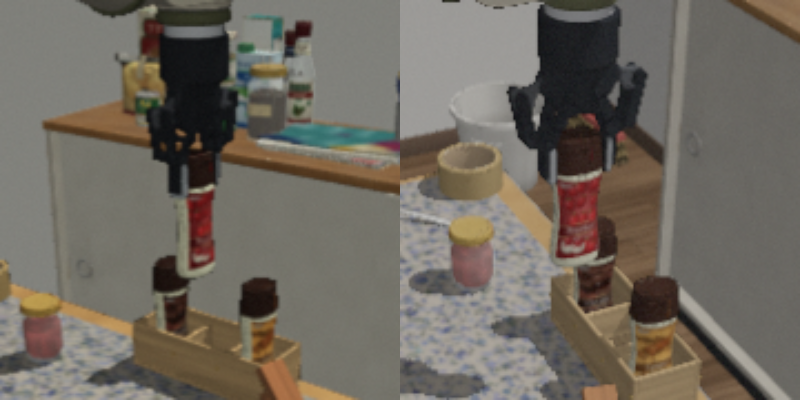

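The bottle hangs upright within ~3-4°, with its lowest point at z ≈ 0.183 (TCP − 0.092). Moving over the middle place.

Emit:
play_rows(targets="0.007 0.018 0 0 1; 0.014 0.038 0 0 1; 0.021 0.058 0 0 1; 0.026 0.073 0 0 1; 0.026 0.073 0 0 1")

```text
time_s: 22.3
position: [0.5803, 0.3103, 0.2733]
tool_rot: [[-0.251, 0.968, -0.001], [0.968, 0.251, -0.0], [0.0, -0.001, -1.0]]
ft_force: [-0.2, -0.4, -3.7]
grip_width: 0.0526
```

Emit:
play_rows(targets="0 0 0.015 0 1; 0 0 0.035 0 1; 0 0 0.055 0 1; 0 0 0.065 0 1; 0 0 0.07 0 1")

```text
time_s: 22.8
position: [0.5789, 0.3094, 0.2037]
tool_rot: [[-0.25, 0.968, -0.001], [0.968, 0.25, -0.0], [-0.0, -0.001, -1.0]]
ft_force: [-0.4, -0.7, -3.0]
grip_width: 0.0519
```

Run:
```python
from h import *
look(18,[.5,.25,.06],[.64,.35,.3]);grab('wrist','w18')
y=load('d18')['pixels'][70:250,200:380,::-1];x=load('s18')['pixels'][70:250,180:360,::-1]
cv2.imwrite('pics/v18b.png',np.hstack([cv2.resize(x,(400,400)),cv2.resize(y,(400,400))]))
```

```text
22.9 [0.57928921 0.30956026 0.20444551] [-0.38122617  0.31026806 -2.55272444] [ 0.03506466 -0.01448854 -0.01453195] 0.052526435423061034
s18 194 c [0.573  0.2924 0.1732] axis [-0.034  0.061  0.998] elev 86.0
d18 357 c [0.58   0.2944 0.1737] axis [-0.067  0.031  0.997] elev 85.8
```

View pics/v18b.png

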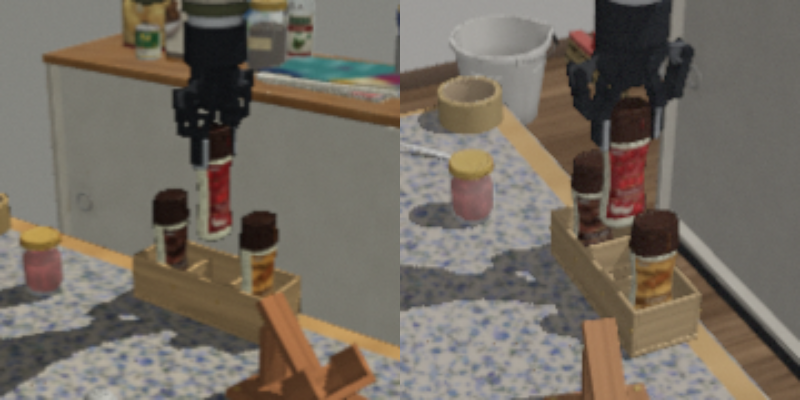

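View pics/w18.png

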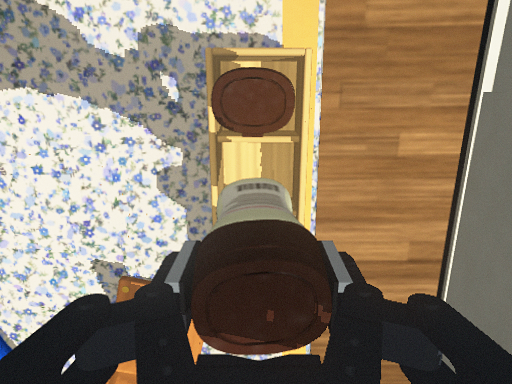

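The bottle is centred over the middle place (wrist image: bottle x ≈ 258 against caddy walls at 214 and 305). Lowering.

Emit:
play_rows(targets="0 0 0.02 0 1; 0 0 0.045 0 1; 0 0 0.065 0 1; 0 0 0.08 0 1; 0 0 0.09 0 1")

```text
time_s: 23.45
position: [0.5796, 0.3097, 0.1142]
tool_rot: [[-0.249, 0.968, 0.0], [0.968, 0.249, 0.0], [-0.0, 0.0, -1.0]]
ft_force: [0.0, 0.8, -3.5]
grip_width: 0.0524
```

Emit:
play_rows(targets="0 0 0.003 0 1; 0 0 0.006 0 1; 0 0 0.009 0 1; 0 0 0.009 0 1")

```text
time_s: 23.85
position: [0.5795, 0.3097, 0.1056]
tool_rot: [[-0.249, 0.968, 0.0], [0.968, 0.249, 0.0], [-0.0, 0.0, -1.0]]
ft_force: [1.0, -0.2, -3.0]
grip_width: 0.0521
```

Emit:
play_rows(targets="0 0 0.002 0 1; 0 0 0.004 0 1; 0 0 0.004 0 1")

```text
time_s: 24.15
position: [0.5799, 0.3098, 0.1031]
tool_rot: [[-0.249, 0.968, 0.002], [0.968, 0.249, 0.001], [-0.0, 0.002, -1.0]]
ft_force: [-2.2, -1.1, 6.4]
grip_width: 0.0524
```

Emit:
play_rows(targets="0 0 0.001 0 1; 0 0 0.002 0 1; 0 0 0.002 0 1")

```text
time_s: 24.45
position: [0.5802, 0.3099, 0.1029]
tool_rot: [[-0.25, 0.968, 0.004], [0.968, 0.25, 0.001], [0.0, 0.004, -1.0]]
ft_force: [-4.6, -3.1, 17.9]
grip_width: 0.0521
```

Run:
```python
from h import *
look(19,[.5,.25,.06],[.64,.35,.3])
y=load('d19')['pixels'][90:240,230:380,::-1];x=load('s19')['pixels'][90:240,210:360,::-1]
cv2.imwrite('pics/v19b.png',np.hstack([cv2.resize(x,(400,400)),cv2.resize(y,(400,400))]))
```

```text
24.55 [0.58013922 0.30989428 0.10292339] [-4.38850197 -2.77370852 16.87728949] [-0.42641281  1.18407517  0.05006126] 0.05214430461525669
s19 120 c [0.5724 0.2926 0.0867] axis [-0.05   0.037  0.998] elev 86.4
d19 137 c [0.5726 0.2938 0.0853] axis [-0.051  0.016  0.999] elev 86.9
```

View pics/v19b.png

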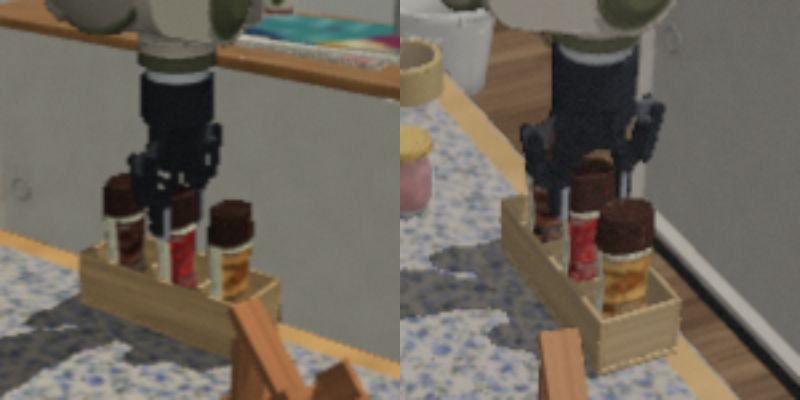

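The bottle is on the floor of the place (contact at TCP 0.103, matching base z ≈ 0.01). Relax the load and open gently.

Emit:
play_rows(targets="0 0 -0.002 0 1; 0 0 -0.003 0 1; 0 0 -0.003 0 1")

```text
time_s: 24.85
position: [0.5799, 0.3098, 0.1031]
tool_rot: [[-0.249, 0.968, 0.002], [0.968, 0.249, 0.0], [0.0, 0.002, -1.0]]
ft_force: [-0.9, -0.9, 5.6]
grip_width: 0.0521
```

Emit:
play_rows(targets="0 0 0 0 0.5; 0 0 0 0 0.4; 0 0 0 0 0.3; 0 0 0 0 0.2; 0 0 0 0 0.1")

```text
time_s: 25.35
position: [0.5794, 0.3097, 0.1019]
tool_rot: [[-0.249, 0.968, -0.001], [0.968, 0.249, -0.0], [0.0, -0.001, -1.0]]
ft_force: [-1.2, -0.3, -0.2]
grip_width: 0.0769
```

Emit:
play_rows(targets="0 0 0 0 0; 0 0 0 0 0; 0 0 0 0 0")

```text
time_s: 25.65
position: [0.5795, 0.3097, 0.1023]
tool_rot: [[-0.249, 0.968, -0.0], [0.968, 0.249, 0.0], [0.0, -0.0, -1.0]]
ft_force: [0.6, -0.2, 0.5]
grip_width: 0.0854
```

Run:
```python
from h import *
look(20,[.5,.25,.06],[.64,.35,.3]);grab('wrist','w20')
y=load('d20')['pixels'][90:240,230:380,::-1];x=load('s20')['pixels'][90:240,210:360,::-1]
cv2.imwrite('pics/v20b.png',np.hstack([cv2.resize(x,(400,400)),cv2.resize(y,(400,400))]))
```

```text
25.75 [0.57946301 0.30970307 0.10232257] [ 0.06329045  0.46488689 -0.52267665] [0.01635625 0.0162156  0.05632976] 0.08510021851938457
s20 111 c [0.57   0.2893 0.085 ] axis [-0.149 -0.029  0.988] elev 81.3
d20 136 c [0.5705 0.2895 0.0845] axis [-0.157 -0.057  0.986] elev 80.4
```

View pics/v20b.png

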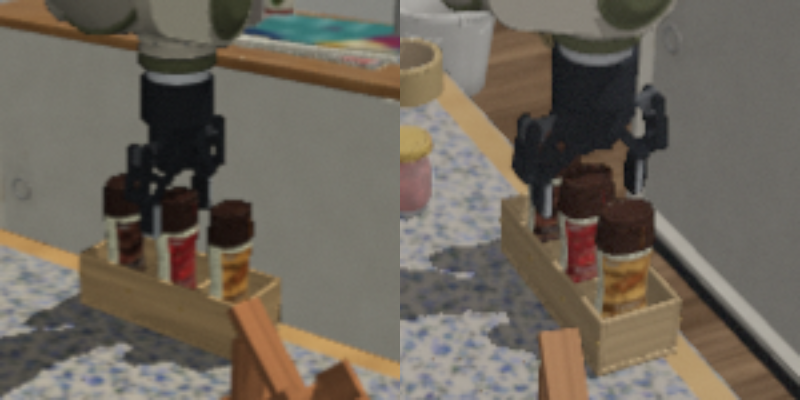

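View pics/w20.png

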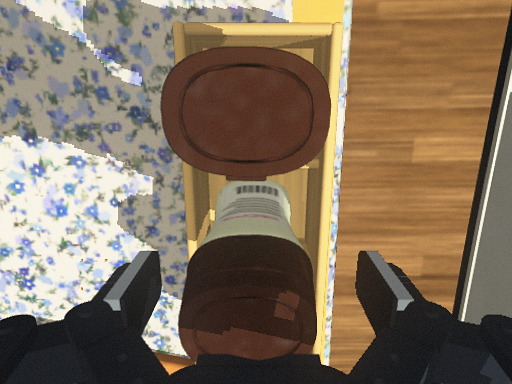

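The fingers are clear on both sides. Rise straight up, then look down from above.

Emit:
play_rows(targets="0 0 -0.015 0 0; 0 0 -0.04 0 0; 0 0 -0.08 0 0; 0 0 -0.12 0 0; 0 0 -0.15 0 0")

```text
time_s: 26.3
position: [0.5796, 0.3097, 0.2552]
tool_rot: [[-0.249, 0.968, 0.003], [0.968, 0.249, 0.001], [0.0, 0.003, -1.0]]
ft_force: [-0.1, 0.4, -0.6]
grip_width: 0.0853
```

Emit:
play_rows(targets="-0.03 -0.01 0 0 0; -0.05 -0.02 -0.02 0 0; -0.05 -0.02 -0.04 0 0; -0.05 -0.02 -0.04 0 0")

```text
time_s: 26.7
position: [0.5732, 0.2559, 0.2954]
tool_rot: [[-0.249, 0.969, 0.005], [0.969, 0.249, 0.001], [-0.0, 0.006, -1.0]]
ft_force: [0.8, 0.3, -0.0]
grip_width: 0.0851
```

Run:
```python
from h import *
look(21,[.5,.25,.06],[.64,.35,.3]);d=grab('wrist','w21')
y=load('d21')['pixels'][90:240,230:380,::-1];x=load('s21')['pixels'][90:240,210:360,::-1]
cv2.imwrite('pics/v21b.png',np.hstack([cv2.resize(x,(400,400)),cv2.resize(y,(400,400))]))
P=cloud(d)
C=np.array([.5797,.3071]);X=np.array([.9687,.248]);Y=np.array([-.248,.9687])
cx=(P[...,:2]-C)@X;cy=(P[...,:2]-C)@Y
for lo,hi in((-.1,-.036),(-.034,.034),(.036,.1)):
    m=(cy>lo)&(cy<hi)&(abs(cx)<.04)&(P[...,2]>.135)
    print(m.sum(),'cx',cx[m].min().round(4),cx[m].max().round(4),'cy',cy[m].min().round(4),cy[m].max().round(4),'z',np.percentile(P[m][:,2],[5,50,95]).round(4))
    A=np.c_[P[m][:,:2]-P[m][:,:2].mean(0),np.ones(m.sum())]; k=P[m][:,2]>np.median(P[m][:,2])-.004
    print('  top plane slope deg',np.degrees(np.linalg.lstsq(A[k],P[m][k,2],rcond=None)[0][:2]).round(2))
```

```text
26.8 [0.57249838 0.25638812 0.2920023 ] [ 0.88328148  0.47971241 -1.6549775 ] [ 0.01442784 -0.00730403 -0.01586482] 0.08544028229553144
s21 96 c [0.5714 0.2887 0.0837] axis [-0.299 -0.05   0.953] elev 72.3
d21 131 c [0.5709 0.2898 0.0844] axis [-0.134 -0.063  0.989] elev 81.5
12372 cx -0.04 0.04 cy -0.0859 -0.036 z [0.148  0.3559 0.3733]
  top plane slope deg [-12.87   2.86]
5913 cx -0.04 0.0325 cy -0.034 0.0171 z [0.1475 0.3696 0.379 ]
  top plane slope deg [-14.17  22.82]
2854 cx -0.0275 0.0211 cy 0.0486 0.0871 z [0.1438 0.1485 0.1499]
  top plane slope deg [-0.12  0.41]
```

View pics/v21b.png

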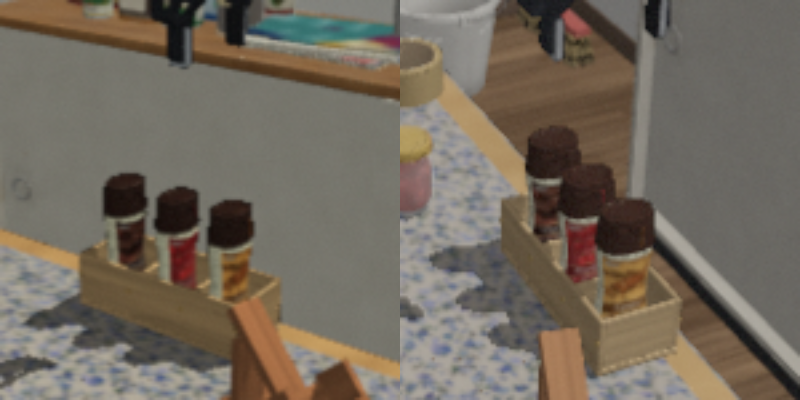

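View pics/w21.png

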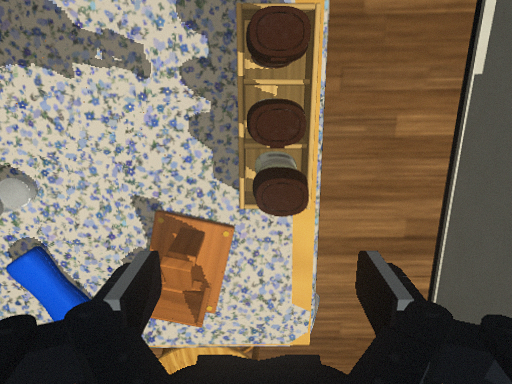

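Run:
```python
from h import *
P=cloud(load('w21'))
C=np.array([.5797,.3071]);X=np.array([.9687,.248]);Y=np.array([-.248,.9687])
cx=(P[...,:2]-C)@X;cy=(P[...,:2]-C)@Y
for lo,hi in((-.1,-.036),(-.034,.034),(.036,.1)):
    m=(cy>lo)&(cy<hi)&(abs(cx)<.04)&(P[...,2]>.142)&(P[...,2]<.17);Q=P[m]
    A=np.c_[cx[m],cy[m],np.ones(len(Q))];k=Q[:,2]>np.median(Q[:,2])-.003
    print(len(Q),'cx %.4f %.4f cy %.4f %.4f'%(cx[m].min(),cx[m].max(),cy[m].min(),cy[m].max()),'z',np.percentile(Q[:,2],[5,50,95]).round(4),'slope',np.degrees(np.linalg.lstsq(A[k],Q[k,2],rcond=None)[0][:2]).round(2))
for a,b in(('s17','s21'),('d17','d21'),('scene0','s21'),('side0','d21')):
    o=[]
    for t in(a,b):
        P=cloud(load(t))
        for box in([.53,.2,.135,.66,.275,.17],[.5,.345,.135,.63,.42,.17],[.38,.43,.07,.48,.54,.1]):
            m=np.all((P>box[:3])&(P<box[3:]),axis=-1);o.append(np.round(P[m].mean(0),4))
    print(a,b,o)
```

```text
1814 cx -0.0222 0.0261 cy -0.0858 -0.0468 z [0.1467 0.1486 0.1498] slope [-0.08 -0.42]
2135 cx -0.0271 0.0206 cy -0.0217 0.0165 z [0.147  0.1486 0.1498] slope [0.02 0.01]
2766 cx -0.0265 0.0211 cy 0.0492 0.0871 z [0.1467 0.1485 0.15  ] slope [-0.04  0.17]
s17 s21 [array([0.5905, 0.2398, 0.1462]), array([0.5472, 0.3691, 0.1457]), array([0.4234, 0.4928, 0.0829]), array([0.5899, 0.2397, 0.1461]), array([0.5537, 0.3678, 0.1454]), array([0.4236, 0.4927, 0.0829])]
d17 d21 [array([0.5969, 0.2392, 0.1474]), array([0.5724, 0.3698, 0.1481]), array([0.4287, 0.4933, 0.0849]), array([0.5969, 0.2394, 0.1476]), array([0.5587, 0.369 , 0.1476]), array([0.4287, 0.4939, 0.0851])]
scene0 s21 [array([0.5903, 0.2398, 0.1458]), array([0.5536, 0.3677, 0.1456]), array([0.4235, 0.4928, 0.0829]), array([0.5899, 0.2397, 0.1461]), array([0.5537, 0.3678, 0.1454]), array([0.4236, 0.4927, 0.0829])]
side0 d21 [array([0.5968, 0.2392, 0.1476]), array([0.5585, 0.3688, 0.1474]), array([0.4288, 0.4934, 0.085 ]), array([0.5969, 0.2394, 0.1476]), array([0.5587, 0.369 , 0.1476]), array([0.4287, 0.4939, 0.0851])]
```

The placed bottle is upright: its cap top is level within 0.1° at z 0.1486, the same height as both neighbours, and centred within about 3 mm of the middle place. The neighbours and the jar have moved less than 1 mm. Handing in.

Run:
```python
from rig import env
print(env.close_job())
```

```text
the job is handed in; nothing more can be done
None
```

The sauce bottle now stands upright, cap up, in the caddy's middle place. I handed the job in at about 27 s, with the gripper open and well clear.

**What I did:**
- I gripped the lying bottle and leaned it on the rest, base on the toe board. I let go fully and checked that it sat as predicted.
- I took it afresh by the cap half, about 107 mm from the base. It then hung at about 53°, because the pads held it from swinging further.
- I brought it upright by pushing its base lightly against the outside of the caddy's near wall, then lowered it into its place and released it.

**Last checks:**
- **Placed bottle:** its cap top is level to 0.1° and at the same height as the neighbours (z 0.149), about 3 mm from the centre of its place.
- **Other items:** both caddy bottles and the jar are within 1 mm of where they started.

**What did not go to plan:**
- The first approach to the rest caught the toe board's edge lightly. I backed off and came in again with a steeper hang.
- Trying to turn the bottle upright against the toe board failed because the base slid up it.
- The highest wrist force I saw was about 24 N, well below the 120 N limit.
- The tilt worked out from the label colour disagreed in the last pictures (72° and 81°). The label was partly hidden there, so I went by the cap top and the height.

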